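# Free the seized locking pin, load the drying tray level and start the lamp timer

## Robot

A 6-joint arm with a two-finger parallel gripper is mounted at the origin on the work surface. World frame = base frame: x ahead of the robot, y to its left, z up, the work surface at z = 0. Lengths are in m, angles in rad, forces in N, time in s.
With the tool pointing down it reaches from about 0.375 to 0.925 m from the base axis. Payload 5.7 kg.
Tool frame: the origin (TCP) lies on the centre line of the jaws, within the pads' length; the fingertips stand 19 mm ahead of it and the grasp point (between the pads) is the TCP; x points along the fingers, y is the direction in which the jaws open and shut, and the axes are right-handed (so a half turn about x gives the same grasp; the last joint's range is limited). The gripper opens to 88 mm and grips with 3 to 60 N. Pads are 20 mm wide; open, the fingers measure 115 mm over their backs; the gripper's body (75 mm by 178 mm) begins 61 mm behind the grasp point.
Start: joints at [-1.352, 0.359, 1.51, -0, 1.272, -0.115], TCP at [0.197, -0.567, 0.242] pointing down, gripper open.
Joint ranges: [-2.97, 2.97], [-1.01, 2.36], [0.21, 2.38], [-0.96, 4.11], [0.2, 2.71], [-2.98, 2.98]. Speed limits (rad/s): [2.39, 2.39, 3.14, 3.14, 3.14, 3.14].

## Interface

Orientations are given as a unit quaternion [x, y, z, w].
In Python, from bench import monitor, camera, camera_model, sign_off gives the robot as it stands.
- The arm moves only by the shell command python3 -m jog 'ROWS'. ROWS is JSON, a list of rows, each a list of 5 numbers: the shift along the tool's x, y, z in units of 25 mm (1.0 is 25 mm), then the turn about the tool's x in rad, then the closure in counts, from 0 (fully open) to 255 (shut). In form: [[tx, ty, tz, spin, hand], ...]. A call has 1 to 20 rows; each row is the pose to reach, as a shift and turn from the pose commanded when the call began, along the tool's axes at that moment; what a row does not reach only later rows make up. A row lasts 1/12 s, in which the tool goes at most 41.7 mm and 7.16 degrees, less where a joint would pass 70% of its speed; a pose out of reach is approached as far as the arm can. A call with a gripper value outside its range is refused whole. The fingers move at their own pace and stop on an object; the grip force is fixed at half the most. Time passes only in rows, so rows that repeat a pose let the fingers close. It gives the time, the measured TCP pose, the force and the opening at its end, in the units of the state.
- monitor.get_obs(): the state, without advancing time (a new reading comes with each control period).
- camera(name): name is "scene" or "side" or "wrist"; returns (picture, depth): 420x560x3 uint8, blue, green, red; 420x560 float32, m along the optical axis (not along the pixel's ray), 0 where there is no reading.
- camera_model(name): a dict with "intrinsics" (3x3 intrinsics, pixels), "extrinsics" (4x4, takes a point from camera to world coordinates). Camera axes: x right, y down, z forward; pixel columns grow to the right and rows downward; lengths in m; the calibration is good to about 2 mm. A picture is of the moment at which its call begins: read the wrist's pose just before it. camera_model takes no time and is no camera call; for the wrist camera it gives the pose at the moment of the call.
- sign_off(): hands the job in, once; it reports no verdict.
The state is a dict: "clock": time; "joints": joint angles; "joint_vel": joint speeds; "joint_torque": joint torques, N m; "tool_pos": TCP position; "tool_rot": TCP orientation; "wrist_force": force on the tool from outside, world axes, zero at the start; "ft_torque": the same for the moment, N m; "finger_gap": opening from 0.0 (shut) to 1.0 (fully open).
Only numpy, scipy, OpenCV 4.12 (cv2) and the standard library are available. Lean on these libraries where they do the work, as an engineer would, in place of code of your own. Each camera call takes 0.05 s, during which the arm holds its last target.

## Task

First work the red-handled locking pin out of the swinging drying tray - it is seized, so twist it back and forth while pulling gently, keeping the stand on its mat, because a straight pull just lifts the stand - and lay it in the blue dish. Then stand all the white plaster castings upright in the tray, shared out on both sides (an odd one over the middle) so that the tray hangs level. When all are loaded and the tray is level, press the green plunger of the lamp timer right down to its stop and let it come up again; leave the dividers, bowl and mallet alone.

Things in the scene. Friction and masses are not known exactly. Their poses are not given: they have to be found in the camera images.
- tray_mid (a point): Centre of the top face of the aluminium tray floor, 86 mm above the bench when level. x across the tray, y along it, z up out of it; they tilt with the tray. Inside 126 mm (x) by 352 mm (y), lip 8 mm high all round. Five places in a row along y at -140, -70, 0, 70 and 140 mm, four marked by blue rings; the middle one is over the pin's 22 mm hole.
- pivot (a point): Middle of the pivot line on which the tray hangs (along x), 126 mm above the bench, 40 mm over the tray floor. Two grey cheeks of the stand stand 85 to 95 mm out to either side in x, 70 mm wide in y, tops 130 mm above the bench; inside them the tray's hanger tabs, 68 to 75 mm out, 30 mm wide in y, tops 127 mm above the bench.
- tray (a joint): Tilt of the tray (rad), 0 level, stops at -0.1 and 0.1; positive raises its +y side. Weak centring spring of 0.8 Nm/rad: one casting out of balance sends it to the stop. Locked within about 0.03 while the pin is in.
- stand (a joint): How far (m) the whole grey stand with the tray, about 2.3 kg, has been lifted off its fixed rubber mat; 0 standing, 0.03 at most. It only moves straight up and down.
- pin_grip (a point): Centre of the red T-bar of the steel locking pin, 127 mm above the bench at first. Bar 74 mm long along y, 14 mm thick along x, 18 mm high; z up along the pin. Below it a round shank, 18 mm diameter, 104 mm long, upright through the middle of the tray into the stand; its tip is 113 mm below this point. 0.16 kg. Free of the socket after 30 mm of rise, clear of the tray after 80 mm.
- pin_mid (a point): Middle of the pin's shank, 60 mm from its tip, 53 mm below the T-bar's centre; z along the pin to the bar. Seized with about 50 N of friction round the shank: a straight pull lifts the stand. Friction acts against the sliding direction, so it creeps up under a light pull while twisted (for example 1.5 mm of rise per stroke of 0.9 rad, back and forth).
- dish_in (a point): Centre of the inner floor (5 mm above the bench) of the fixed blue parts dish, 140 mm (x) by 220 mm (y) outside, 32 mm high, walls 5 mm.
- plunger_top (a point): Centre of the top face of the green plunger head (44 mm diameter, 12 mm thick) of the drying-lamp timer, a fixed grey box 90 mm square and 55 mm high; 97 mm above the bench when up.
- plunger (a joint): How far (m) the plunger head is pressed down: 0 up, 0.018 at its stop. Spring: 3 N to start, 7.5 N at the stop; it comes back up by itself.
- cast0_mid (a point): White plaster casting, a round finial (all alike; three to five present, the rest absent): point on its axis 42 mm above its underside, z up. Foot 54 mm diameter and 14 mm high, straight shaft 42 mm diameter from 20 to 60 mm up, a small bead, then a domed top, 87 mm high in all. About 0.2 kg, the same within 4 %. Stands on the bench at first.
- cast1_mid (a point): White plaster casting, a round finial (all alike; three to five present, the rest absent): point on its axis 42 mm above its underside, z up. Foot 54 mm diameter and 14 mm high, straight shaft 42 mm diameter from 20 to 60 mm up, a small bead, then a domed top, 87 mm high in all. About 0.2 kg, the same within 4 %. Stands on the bench at first.
- cast2_mid (a point): White plaster casting, a round finial (all alike; three to five present, the rest absent): point on its axis 42 mm above its underside, z up. Foot 54 mm diameter and 14 mm high, straight shaft 42 mm diameter from 20 to 60 mm up, a small bead, then a domed top, 87 mm high in all. About 0.2 kg, the same within 4 %. Stands on the bench at first.
- cast3_mid (a point): White plaster casting, a round finial (all alike; three to five present, the rest absent): point on its axis 42 mm above its underside, z up. Foot 54 mm diameter and 14 mm high, straight shaft 42 mm diameter from 20 to 60 mm up, a small bead, then a domed top, 87 mm high in all. About 0.2 kg, the same within 4 %. Stands on the bench at first.
- cast4_mid (a point): White plaster casting, a round finial (all alike; three to five present, the rest absent): point on its axis 42 mm above its underside, z up. Foot 54 mm diameter and 14 mm high, straight shaft 42 mm diameter from 20 to 60 mm up, a small bead, then a domed top, 87 mm high in all. About 0.2 kg, the same within 4 %. Stands on the bench at first.
- dividers: Steel dividers lying on the bench, about 150 mm long; bystander.
- bowl: Black rubber mixing bowl, 120 mm across and 60 mm high, near the robot's left; bystander.
- mallet: Wooden mallet lying on the bench, head 64 mm diameter by 90 mm, whole 230 mm long; bystander.
Not all that is in view belongs to the job. Leave any purple look-alike of the part that bears pin_grip alone.

How it is judged:
On the way, in this order (a step that is already met when the one before it is completed fails the run):
1. the pin is out and lies in the blue dish (x of pin_mid in the frame of dish_in between -0.067 and 0.067 m and y of pin_mid in the frame of dish_in between -0.107 and 0.107 m and z of pin_mid in the frame of dish_in between -0.01 and 0.05 m and contact force between the fingers and pin below 0.2 N), for 0.2 s.
2. all castings stand in the tray, let go, and the tray is level (x of cast0_mid in the frame of tray_mid between -0.05 and 0.05 m and y of cast0_mid in the frame of tray_mid between -0.17 and 0.17 m and z of cast0_mid in the frame of tray_mid between 0.03 and 0.055 m and angle between each of cast0_mid, cast1_mid, cast2_mid, cast3_mid, cast4_mid's own z axis and vertical below 0.2 rad and x of cast1_mid in the frame of tray_mid between -0.05 and 0.05 m and y of cast1_mid in the frame of tray_mid between -0.17 and 0.17 m and z of cast1_mid in the frame of tray_mid between 0.03 and 0.055 m and x of cast2_mid in the frame of tray_mid between -0.05 and 0.05 m and y of cast2_mid in the frame of tray_mid between -0.17 and 0.17 m and z of cast2_mid in the frame of tray_mid between 0.03 and 0.055 m and x of cast3_mid in the frame of tray_mid between -0.05 and 0.05 m and y of cast3_mid in the frame of tray_mid between -0.17 and 0.17 m and z of cast3_mid in the frame of tray_mid between 0.03 and 0.055 m and x of cast4_mid in the frame of tray_mid between -0.05 and 0.05 m and y of cast4_mid in the frame of tray_mid between -0.17 and 0.17 m and z of cast4_mid in the frame of tray_mid between 0.03 and 0.055 m and value of joint tray between -0.05 and 0.05 rad and contact force between the fingers and cast0 below 0.2 N and contact force between the fingers and cast1 below 0.2 N and contact force between the fingers and cast2 below 0.2 N and contact force between the fingers and cast3 below 0.2 N and contact force between the fingers and cast4 below 0.2 N and velocity of joint tray between -0.1 and 0.1 rad/s), for 0.3 s.
3. the plunger is pressed to its stop while the tray is loaded and level (value of joint plunger above 0.0155 m and x of cast0_mid in the frame of tray_mid between -0.05 and 0.05 m and y of cast0_mid in the frame of tray_mid between -0.17 and 0.17 m and z of cast0_mid in the frame of tray_mid between 0.03 and 0.055 m and angle between each of cast0_mid, cast1_mid, cast2_mid, cast3_mid, cast4_mid's own z axis and vertical below 0.2 rad and x of cast1_mid in the frame of tray_mid between -0.05 and 0.05 m and y of cast1_mid in the frame of tray_mid between -0.17 and 0.17 m and z of cast1_mid in the frame of tray_mid between 0.03 and 0.055 m and x of cast2_mid in the frame of tray_mid between -0.05 and 0.05 m and y of cast2_mid in the frame of tray_mid between -0.17 and 0.17 m and z of cast2_mid in the frame of tray_mid between 0.03 and 0.055 m and x of cast3_mid in the frame of tray_mid between -0.05 and 0.05 m and y of cast3_mid in the frame of tray_mid between -0.17 and 0.17 m and z of cast3_mid in the frame of tray_mid between 0.03 and 0.055 m and x of cast4_mid in the frame of tray_mid between -0.05 and 0.05 m and y of cast4_mid in the frame of tray_mid between -0.17 and 0.17 m and z of cast4_mid in the frame of tray_mid between 0.03 and 0.055 m and value of joint tray between -0.05 and 0.05 rad), for 0.1 s.
At the end, for the whole second after the job is handed in: The pin's shank middle is inside the dish and less than 50 mm above its floor; every casting present stands upright (within 0.2 rad) on the tray floor; the tray is at rest and level within 0.05 rad; the plunger is up again and the stand is down on its mat (all of step 2 and x of pin_mid in the frame of dish_in between -0.067 and 0.067 m and y of pin_mid in the frame of dish_in between -0.107 and 0.107 m and z of pin_mid in the frame of dish_in between -0.01 and 0.05 m and value of joint each of plunger, stand below 0.004 m); the robot touches nothing.
It fails at once if the stand was lifted more than 10 mm off its mat (value of joint stand above 0.01 m).
It fails at once if the dividers was moved more than 30 mm (distance of dividers from where it was at the start of the episode above 0.03 m).
It fails at once if the bowl was moved more than 30 mm (distance of bowl from where it was at the start of the episode above 0.03 m).
It fails at once if the mallet was moved more than 30 mm (distance of mallet from where it was at the start of the episode above 0.03 m).
Of cast0, cast1, cast2, cast3, cast4 only 3 to 5 are there at a start; the rules pass over those that are not, and their reading is None.
At some moment in a run one of cast0, cast1, cast2, cast3, cast4 may be knocked a few centimetres aside while the robot is not near it.
It also fails if it takes over 210 s, if anything falls off the work surface, if the arm or the gripper's body presses on something with over 40 N, if the wrist force passes 120 N, or if a joint passes its speed limit or range.

## Working session

There is one attempt and no reset: what is moved stays moved. The work goes in short steps, Python scripts to look and compute and a shell command to move; the robot and the scene stay as the last step left them, time stands still between calls to the robot, and variables do not carry over. Pictures are saved under pics/ and viewed, and the job is handed in when it is done.

```bash
ls; mkdir -p pics; python3 - <<'E'
from bench import monitor,camera,camera_model
import cv2,numpy as np
print(monitor.get_obs())
for n in("scene","side","wrist"):
    p,d=camera(n); cv2.imwrite(f"pics/{n}0.png",p); np.savez(f"pics/{n}0.npz",p=p,d=d)
    m=camera_model(n); print(n,np.round(m["intrinsics"],1).tolist(),np.round(m["extrinsics"],3).tolist())
E
```

```text
pics
{'clock': 0.0, 'joints': array([-1.35209082e+00,  3.59491322e-01,  1.51141656e+00,  4.23327342e-06,
        1.27249579e+00, -1.15111988e-01]), 'joint_vel': array([-0.00135388, -0.00123203,  0.00067145,  0.00059689,  0.00025563,
       -0.00134952]), 'joint_torque': array([ 6.44641259e-04, -5.15371871e+01, -2.70731574e+01,  6.77164597e-02,
        3.49360798e-02, -1.53385458e-04]), 'tool_pos': array([ 0.19643702, -0.56624619,  0.24082375]), 'tool_rot': array([-0.69724821, -0.11811411,  0.69731166, -0.11683509]), 'wrist_force': array([ 0.20469413, -0.37596226,  0.50275034]), 'ft_torque': array([-0.04897636, -0.02982995, -0.0052409 ]), 'finger_gap': 0.9996348725170844}
scene [[424.1, 0.0, 275.2], [0.0, 424.1, 212.1], [0.0, 0.0, 1.0]] [[-0.629, 0.648, -0.43, 1.095], [0.778, 0.525, -0.346, 0.491], [0.001, -0.552, -0.834, 1.25], [0.0, 0.0, 0.0, 1.0]]
side [[413.3, 0.0, 277.0], [0.0, 413.3, 211.0], [0.0, 0.0, 1.0]] [[-0.987, -0.119, 0.111, 0.4], [-0.162, 0.649, -0.743, 0.782], [0.017, -0.752, -0.66, 0.785], [0.0, 0.0, 0.0, 1.0]]
wrist [[296.7, 0.0, 281.0], [0.0, 296.7, 213.1], [0.0, 0.0, 1.0]] [[0.328, -0.916, -0.228, 0.258], [-0.945, -0.319, -0.078, -0.545], [-0.001, 0.242, -0.97, 0.383], [0.0, 0.0, 0.0, 1.0]]
```

View pics/scene0.png

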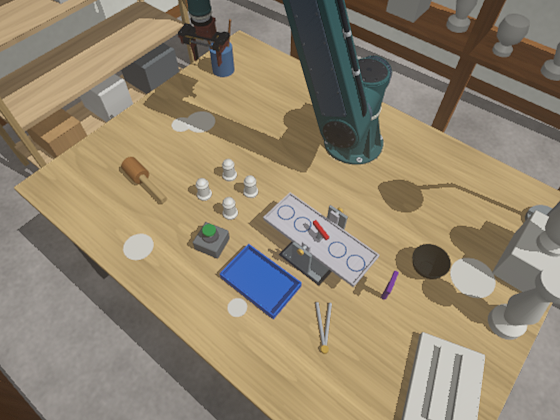

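View pics/side0.png

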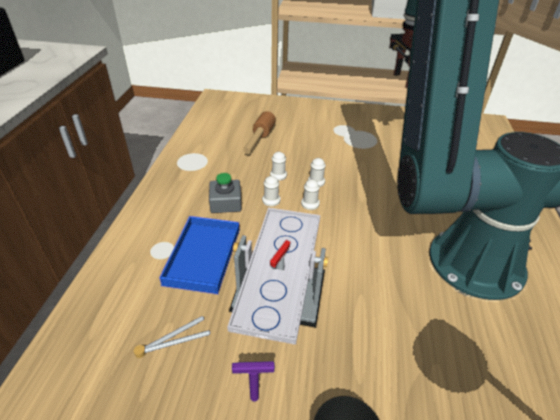

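View pics/wrist0.png

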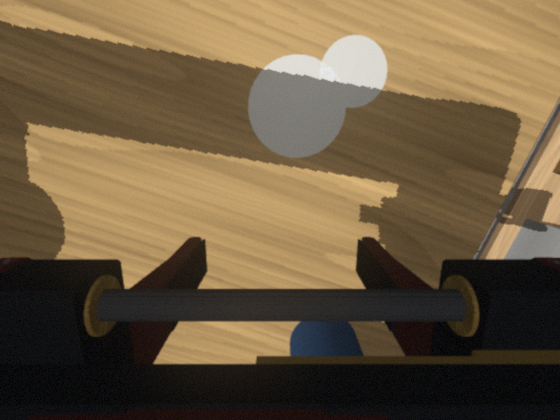

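Scene view: the red bar of the pin is at (320,230). The purple look-alike at (390,285) is to be left alone. The four castings are at (229,168), (203,187), (250,185) and (230,207). The blue dish is at (260,280), the green plunger at (209,231), the dividers at (323,325), the bowl at (431,262) and the mallet at (140,180). White discs on the bench, such as the one at (138,246), are flat.

```bash
cat > h.py <<'E'
from bench import monitor,camera,camera_model
import cv2,numpy as np
from scipy.spatial.transform import Rotation as R
def snap(n,f=None):
    m=camera_model(n); p,d=camera(n)
    if f: cv2.imwrite(f"pics/{f}.png",p)
    K=m["intrinsics"];E=m["extrinsics"]
    v,u=np.mgrid[:420,:560]
    c=np.stack([(u-K[0,2])/K[0,0]*d,(v-K[1,2])/K[1,1]*d,d],-1)
    w=c@E[:3,:3].T+E[:3,3]; w[d==0]=np.nan
    return p,w,m
def project(m,X):
    E=np.linalg.inv(m["extrinsics"]);c=E[:3,:3]@np.array(X)+E[:3,3];q=m["intrinsics"]@c
    return q[:2]/q[2]
def hsv(p): return cv2.cvtColor(p,cv2.COLOR_BGR2HSV)
def mask(p,lo,hi): return cv2.inRange(hsv(p),np.array(lo),np.array(hi))>0
def st():
    o=monitor.get_obs();r=R.from_quat(o["tool_rot"]).as_matrix()
    print("t %.2f"%o["clock"],"tcp",np.round(o["tool_pos"],4),"x",np.round(r[:,0],3),"y",np.round(r[:,1],3),"yawy %.2f"%np.degrees(np.arctan2(r[1,1],r[0,1])),"F",np.round(o["wrist_force"],1),"T",np.round(o["ft_torque"],2),"gap %.3f"%o["finger_gap"],"j",np.round(o["joints"],2))
    return o,r
def rel(target):  # shift units in tool axes from measured tcp
    o,r=st(); return np.round(r.T@(np.array(target)-o["tool_pos"])/0.025,2)
E
python3 - <<'E'
from h import *
for n in("scene","side"):
    p,w,m=snap(n)
    print(n)
    red=mask(p,(0,180,90),(6,255,255))|mask(p,(174,180,90),(180,255,255))
    blue=mask(p,(108,180,60),(125,255,255)); gr=mask(p,(50,120,50),(75,255,255)); pu=mask(p,(128,100,40),(150,255,255))
    for nm,k in(("red",red),("blue",blue),("green",gr),("purple",pu)):
        nl,lab,s,c=cv2.connectedComponentsWithStats(k.astype(np.uint8))
        for i in range(1,nl):
            if s[i,4]<40: continue
            q=w[lab==i];q=q[~np.isnan(q[:,0])]
            if len(q)<20: continue
            (rc,rs,ra)=cv2.minAreaRect((q[:,:2]*1000).astype(np.float32))
            print(nm,np.round(c[i]),s[i,4],"med",np.round(np.median(q,0),3),"zpct",np.round(np.percentile(q[:,2],[2,98]),3),"rect",np.round(rc,1),np.round(rs,1),round(ra,1))
            if nm=="green":
                t=q[q[:,2]>0.09];print("  top",np.round(t.mean(0),4), len(t))
            if nm=="red":
                t=q[q[:,2]>0.131];print("  top",len(t),np.round(t.mean(0),4),[np.round(a,1) for a in cv2.minAreaRect((t[:,:2]*1000).astype(np.float32))])
    # castings
    h=hsv(p); k=(w[...,2]>0.02)&(w[...,2]<0.11)&(w[...,0]>.2)&(w[...,0]<1)&(np.abs(w[...,1])<.7)&(h[...,1]<60)&(h[...,2]>120)
    nl,lab,s,c=cv2.connectedComponentsWithStats(k.astype(np.uint8))
    for i in range(1,nl):
        if s[i,4]<60: continue
        q=w[lab==i]; print("white",np.round(c[i]),s[i,4],np.round(np.median(q,0),3),"z",np.round(np.percentile(q[:,2],[2,98]),3))
        if s[i,4]<700:
            from scipy.optimize import least_squares
            t=q[(q[:,2]>.022)&(q[:,2]<.058)]
            f=least_squares(lambda a:np.hypot(*(t[:,:2]-a).T)-.021,t[:,:2].mean(0)+.0,loss="soft_l1",f_scale=.002).x
            cam=m["extrinsics"][:2,3]
            d=t[:,:2].mean(0)-cam;d/=np.linalg.norm(d)
            f=least_squares(lambda a:np.hypot(*(t[:,:2]-a).T)-.021,t[:,:2].mean(0)+.015*d,loss="soft_l1",f_scale=.002)
            print("   axis",np.round(f.x,4),len(t),round(f.cost,6))
    # tray
    k=(np.abs(w[...,2]-.088)<.012)&(w[...,0]>.3)&(np.abs(w[...,1])<.6)
    q=w[k]; print("tray z band",len(q),[np.round(a,1) for a in cv2.minAreaRect((q[:,:2]*1000).astype(np.float32))])
st()
E
```

```text
scene
red [320. 229.] 50 med [0.48  0.177 0.136] zpct [0.131 0.139] rect [482.1 177. ] [72.8 10.2] 70.3
  top 46 [0.4815 0.1768 0.1354] [array([481.9, 177.1]), array([72.8, 10.1]), np.float64(69.8)]
green [209. 230.] 116 med [ 0.685 -0.109  0.096] zpct [0.091 0.1  ] rect [ 684.6 -119.9] [37.7 61.1] 1.1
  top [ 0.6852 -0.1091  0.0958] 114
purple [391. 283.] 111 med [0.492 0.436 0.121] zpct [0.016 0.126] rect [486.8 434.5] [73.4 11.9] 11.4
white [228. 167.] 167 [ 0.44  -0.251  0.068] z [0.025 0.086]
   axis [ 0.4309 -0.2625] 59 8e-05
white [250. 184.] 173 [ 0.448 -0.14   0.069] z [0.022 0.087]
   axis [ 0.4388 -0.1515] 57 7.2e-05
white [203. 187.] 186 [ 0.562 -0.263  0.068] z [0.023 0.086]
   axis [ 0.5536 -0.2745] 67 7e-05
white [323. 239.] 3785 [0.481 0.199 0.086] z [0.081 0.096]
white [229. 206.] 187 [ 0.563 -0.136  0.069] z [0.021 0.085]
   axis [ 0.5547 -0.1471] 58 5.4e-05
white [216. 242.] 101 [ 0.696 -0.078  0.054] z [0.049 0.06 ]
   axis [ 0.6873 -0.0894] 92 0.001456
white [431. 375.] 2848 [0.609 0.657 0.03 ] z [0.025 0.052]
tray z band 4709 [array([545.3,  73.5]), array([299.2
[... 700 characters left out ...]
439 -0.153  0.061] z [0.022 0.086]
   axis [ 0.4404 -0.1679] 255 0.016923
white [271. 187.] 300 [ 0.557 -0.135  0.061] z [0.022 0.086]
   axis [ 0.5597 -0.1507] 134 0.000153
white [224. 198.] 111 [ 0.68  -0.072  0.052] z [0.046 0.057]
   axis [ 0.6789 -0.0854] 111 0.001615
white [276. 277.] 7655 [0.484 0.213 0.086] z [0.082 0.095]
white [317. 290.] 83 [0.394 0.212 0.066] z [0.023 0.108]
   axis [0.3962 0.1911] 34 1.1e-05
tray z band 9916 [array([ 961.9, -275.2]), array([ 628.3, 1610. ]), np.float64(54.7)]
t 0.25 tcp [ 0.1965 -0.5666  0.2412] x [-0.     0.001 -1.   ] y [ 0.328 -0.945 -0.001] yawy -70.87 F [-0.1  0.1  0.1] T [ 0.02 -0.03  0.01] gap 1.000 j [-1.35  0.36  1.51 -0.    1.27 -0.12]
```

```bash
python3 - <<'E'
from h import *
for n in("scene","side"):
    z=np.load(f"pics/{n}0.npz");p=z["p"];m=camera_model(n)
    if n=="side": cv2.imwrite("pics/crop_side.png",cv2.resize(p[200:420,140:360],None,fx=2.7,fy=2.7,interpolation=cv2.INTER_CUBIC))
    p,w,m=snap(n)
    h=hsv(p)
    k=((np.abs(w[...,2]-.088)<.010)&(h[...,1]<70)&(h[...,2]>100)&(w[...,0]<.66)&(w[...,0]>.3)&(np.abs(w[...,1]-.19)<.3)).astype(np.uint8)
    nl,lab,s,c=cv2.connectedComponentsWithStats(k); i=1+np.argmax(s[1:,4]); q=w[lab==i]
    print(n,[np.round(a,1) for a in cv2.minAreaRect((q[:,:2]*1000).astype(np.float32))])
    # floor plane slope
    f=q[np.abs(q[:,2]-.086)<.004]; A=np.c_[f[:,:2]-f[:,:2].mean(0),np.ones(len(f))]; print(np.linalg.lstsq(A,f[:,2],rcond=None)[0])
    k=mask(p,(105,130,40),(125,255,255)).astype(np.uint8)
    kk=k.astype(bool)&(w[...,2]>.06)&(w[...,2]<.11)
    nl,lab,s,c=cv2.connectedComponentsWithStats(kk.astype(np.uint8))
    for i in range(1,nl):
        if s[i,4]>15: q=w[lab==i];print("ring",np.round(c[i]),s[i,4],np.round((q.max(0)+q.min(0))/2,4))
    nl,lab,s,c=cv2.connectedComponentsWithStats(k)
    for i in range(1,nl):
        if s[i,4]>1500: q=w[lab==i];print("dish",np.round(c[i]),[np.round(a,1) for a in cv2.minAreaRect((q[:,:2]*1000).astype(np.float32))])
E
```

```text
scene [array([476.7, 175.7]), array([363.2, 144.2]), np.float64(87.4)]
[ 0.00077942 -0.00017591  0.08585616]
dish [260. 280.] [array([667.6,  98.6]), array([127.6, 242.4]), np.float64(18.2)]
side [array([483.3, 173.5]), array([364.4, 150.1]), np.float64(87.3)]
[ 0.00080075 -0.00031003  0.08601047]
dish [200. 255.] [array([nan, nan]), array([0., 0.]), np.float64(0.0)]
```

View pics/crop_side.png

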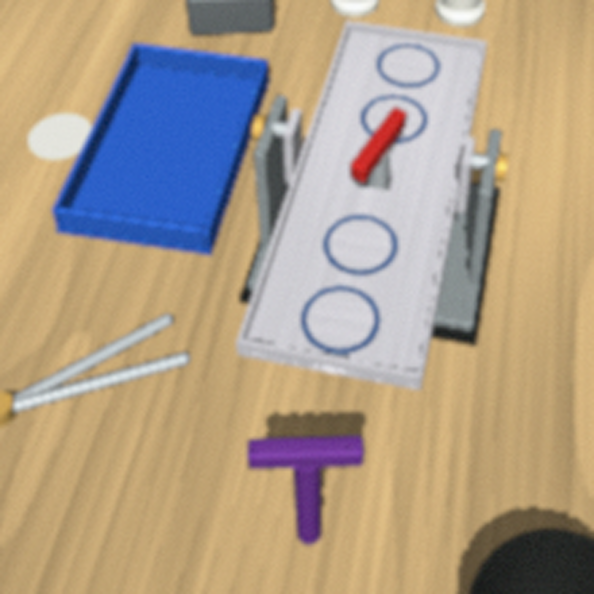

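Crop: the red T-bar at (378,145) stands on a shank in the middle of the tray, so it is the pin. The purple T at (307,455) stands free and gets left alone. Next I move over the pin.

```bash
python3 -m jog '[[0,-12.8,-13.9,-0.5,0],[0,-12.8,-13.9,-0.5,0],[0,-12.8,-13.9,-0.5,0],[0,-12.8,-13.9,-0.5,0],[0,-12.8,-13.9,-0.5,0],[0,-12.8,-13.9,-0.5,0],[0,-12.8,-13.9,-0.5,0],[0,-12.8,-13.9,-0.5,0],[0,-12.8,-13.9,-0.5,0],[0,-12.8,-13.9,-0.5,0],[0,-12.8,-13.9,-0.5,0],[0,-24.4,-20.5,-0.89,0],[0,-24.4,-20.5,-0.89,0],[0,-24.4,-20.5,-0.89,0],[0,-24.4,-20.5,-0.89,0],[0,-24.4,-20.5,-0.89,0],[0,-24.4,-20.5,-0.89,0],[0,-24.4,-20.5,-0.89,0],[0,-24.4,-20.5,-0.89,0],[0,-24.4,-20.5,-0.89,0]]'
python3 -m jog '[[0,0,0,0,0],[0,0,0,0,0],[0,0,0,0,0]]'
python3 - <<'E'
from h import *
o,r=st();p,w,m=snap("wrist","w1")
red=mask(p,(0,150,60),(6,255,255))|mask(p,(174,150,60),(180,255,255))
nl,lab,s,c=cv2.connectedComponentsWithStats(red.astype(np.uint8))
for i in range(1,nl):
    if s[i,4]<60: continue
    q=w[lab==i];t=q[(q[:,2]>.128)&(q[:,2]<.145)]
    if len(t)>20: print(np.round(c[i]),s[i,4],len(t),[np.round(a,1) for a in cv2.minAreaRect((t[:,:2]*1000).astype(np.float32))],np.round(t.mean(0),4))
E
```

```text
clock: 2.02
tool_pos: [0.4818, 0.1824, 0.242]
tool_rot: [0.579, 0.407, -0.577, 0.407]
wrist_force: [0.2, -0.6, -0.1]
finger_gap: 1.002
clock: 2.27
tool_pos: [0.4805, 0.1766, 0.2415]
tool_rot: [-0.578, -0.406, 0.579, -0.406]
wrist_force: [-0.7, -0.1, 0.3]
finger_gap: 1.0
t 2.27 tcp [0.4805 0.1766 0.2415] x [-0.001 -0.001 -1.   ] y [ 0.94 -0.34 -0.  ] yawy -19.88 F [-0.7 -0.1  0.3] T [-0.01 -0.09 -0.01] gap 1.000 j [ 0.22  0.23  1.7  -0.    1.21  0.56]
[284. 217.] 1147 1143 [array([481.7, 174.4]), array([71.7, 12.6]), np.float64(70.5)] [0.482  0.1756 0.1354]
```

View pics/w1.png

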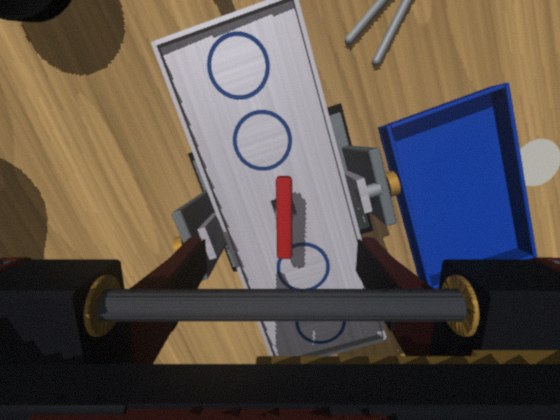

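The wrist view shows the red bar at (284,217), upright between the jaws, with axis at 70.4° and centre (0.482, 0.1755). I descend with the jaws half closed.

```bash
python3 -m jog '[[0,0.05,0.03,-0.006,130],[0,0.05,0.03,-0.006,130],[0,0.05,0.03,-0.006,130],[1,0.05,0.03,-0.006,130],[2,0.05,0.03,-0.006,130],[3,0.05,0.03,-0.006,130],[3.6,0.05,0.03,-0.006,130],[4.1,0.05,0.03,-0.006,130],[4.4,0.05,0.03,-0.006,130],[4.6,0.05,0.03,-0.006,130],[4.6,0.05,0.03,-0.006,130],[4.6,0.05,0.03,-0.006,130]]'
python3 - <<'E'
from h import *
st();snap("side","s2");p=cv2.imread("pics/s2.png");cv2.imwrite("pics/s2c.png",cv2.resize(p[180:350,190:370],None,fx=3,fy=3))
snap("wrist","w2")
E
```

```text
clock: 3.32
tool_pos: [0.4822, 0.1762, 0.1271]
tool_rot: [0.578, 0.408, -0.577, 0.408]
wrist_force: [0.6, -0.0, -0.6]
finger_gap: 0.492
t 3.32 tcp [0.4822 0.1762 0.1271] x [ 0.  0. -1.] y [ 0.942 -0.335  0.   ] yawy -19.55 F [ 0.6 -0.  -0.6] T [-0.05 -0.07  0.01] gap 0.492 j [0.22 0.37 1.82 0.   0.94 0.56]
```

View pics/s2c.png

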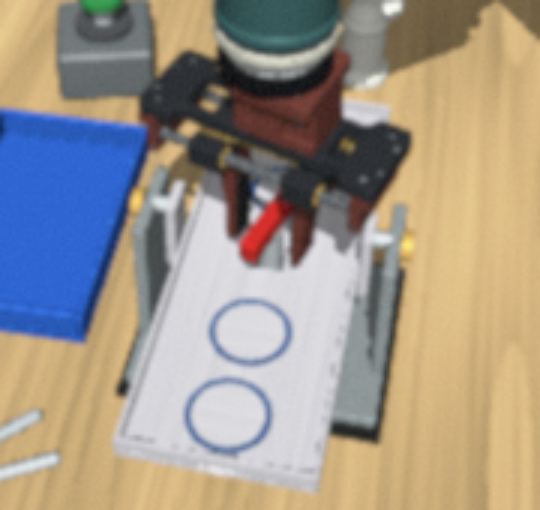

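View pics/w2.png

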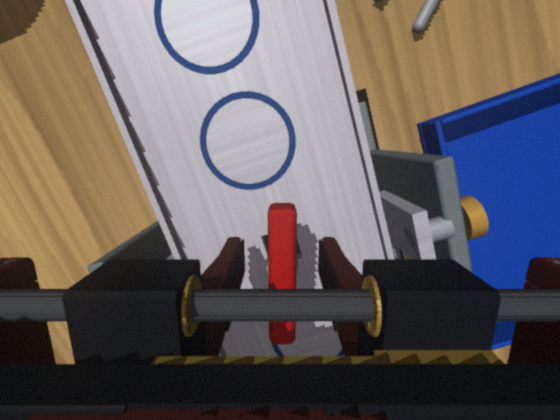

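The fingers stand either side of the bar, which runs from (283,205) to (283,340) in the wrist view. Closing now.

```bash
python3 -m jog '[[0,0,0,0,255],[0,0,0,0,255],[0,0,0,0,255],[0,0,0,0,255],[0,0,0,0,255],[0,0,0,0,255],[0,0,0,0,255],[0,0,0,0,255]]'
python3 - <<'E'
from h import *
st()
E
```

```text
clock: 4.08
tool_pos: [0.4823, 0.1763, 0.127]
tool_rot: [0.578, 0.408, -0.577, 0.408]
wrist_force: [1.9, -0.8, 3.0]
finger_gap: 0.195
t 4.08 tcp [0.4823 0.1763 0.127 ] x [ 0.001  0.    -1.   ] y [ 0.942 -0.334  0.001] yawy -19.53 F [ 1.9 -0.8  3. ] T [-0.15 -0.28 -0.01] gap 0.195 j [ 0.22  0.38  1.82 -0.    0.94  0.56]
```

```bash
python3 -m jog '[[0,0,0,0.11,255],[-0.01,0,0,0.22,255],[-0.02,0,0,0.33,255],[-0.03,0,0,0.44,255],[-0.04,0,0,0.33,255],[-0.05,0,0,0.22,255],[-0.05,0,0,0.11,255],[-0.06,0,0,0,255],[-0.07,0,0,-0.11,255],[-0.08,0,0,-0.22,255],[-0.09,0,0,-0.33,255],[-0.1,0,0,-0.44,255],[-0.11,0,0,-0.33,255],[-0.12,0,0,-0.22,255],[-0.13,0,0,-0.11,255],[-0.14,0,0,0,255]]'
python3 - <<'E'
from h import *
st();p,w,m=snap("side","s3");cv2.imwrite("pics/s3c.png",cv2.resize(p[180:350,190:370],None,fx=3,fy=3))
E
```

```text
clock: 5.42
tool_pos: [0.4806, 0.1759, 0.1284]
tool_rot: [-0.578, -0.407, 0.579, -0.406]
wrist_force: [3.8, -0.9, -16.0]
finger_gap: 0.196
t 5.42 tcp [0.4806 0.1759 0.1284] x [-0.003 -0.001 -1.   ] y [ 0.941 -0.339 -0.002] yawy -19.80 F [  3.8  -0.9 -16. ] T [-0.1  -0.78  0.47] gap 0.196 j [ 0.22  0.37  1.82 -0.    0.95  0.56]
```

View pics/s3c.png

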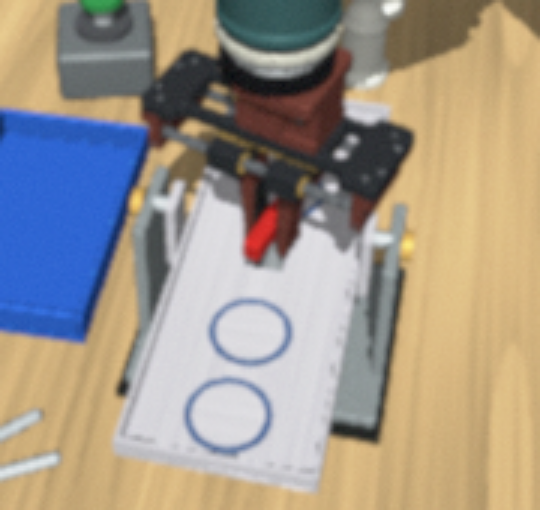

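```bash
python3 -m jog '[[0,0,0,0.11,255],[0,0,0,0.22,255],[0,0,0,0.33,255],[0,0,0,0.44,255],[0,0,0,0.33,255],[-0.01,0,0,0.22,255],[-0.01,0,0,0.11,255],[-0.02,0,0,0,255],[-0.03,0,0,-0.11,255],[-0.04,0,0,-0.22,255],[-0.05,0,0,-0.33,255],[-0.06,0,0,-0.44,255],[-0.06,0,0,-0.33,255],[-0.07,0,0,-0.22,255],[-0.08,0,0,-0.11,255],[-0.09,0,0,0,255]]'
python3 - <<'E'
from h import *
st()
E
```

```text
clock: 6.8
tool_pos: [0.4804, 0.1759, 0.1306]
tool_rot: [-0.577, -0.408, 0.579, -0.407]
wrist_force: [3.6, -1.2, -18.2]
finger_gap: 0.192
t 6.80 tcp [0.4804 0.1759 0.1306] x [-0.003 -0.001 -1.   ] y [ 0.942 -0.336 -0.003] yawy -19.65 F [  3.6  -1.2 -18.2] T [-0.04 -0.76  0.36] gap 0.192 j [ 0.22  0.37  1.82 -0.    0.95  0.56]
```

```bash

python3 -m jog '[[0,0,0,0.11,255],[-0.01,0,0,0.22,255],[-0.01,0,0,0.33,255],[-0.02,0,0,0.44,255],[-0.02,0,0,0.33,255],[-0.03,0,0,0.22,255],[-0.03,0,0,0.11,255],[-0.04,0,0,0,255],[-0.05,0,0,-0.11,255],[-0.06,0,0,-0.22,255],[-0.06,0,0,-0.33,255],[-0.07,0,0,-0.44,255],[-0.07,0,0,-0.33,255],[-0.08,0,0,-0.22,255],[-0.09,0,0,-0.11,255],[-0.09,0,0,0,255]]'
python3 -m jog '[[0,0,0,0.11,255],[-0.01,0,0,0.22,255],[-0.01,0,0,0.33,255],[-0.02,0,0,0.44,255],[-0.02,0,0,0.33,255],[-0.03,0,0,0.22,255],[-0.03,0,0,0.11,255],[-0.04,0,0,0,255],[-0.05,0,0,-0.11,255],[-0.06,0,0,-0.22,255],[-0.06,0,0,-0.33,255],[-0.07,0,0,-0.44,255],[-0.07,0,0,-0.33,255],[-0.08,0,0,-0.22,255],[-0.09,0,0,-0.11,255],[-0.09,0,0,0,255]]'
python3 - <<'E'
from h import *
st();p,w,m=snap("side","s4");cv2.imwrite("pics/s4c.png",cv2.resize(p[180:350,190:370],None,fx=3,fy=3))
a=cv2.imread("pics/s2.png");b=cv2.imread("pics/s4.png")
# stand base/tray motion: template match of the cheek / ring region
for (y0,y1,x0,x1) in ((240,285,310,330),(275,330,240,300)):
    r=cv2.phaseCorrelate(cv2.cvtColor(a,6)[y0:y1,x0:x1].astype(np.float32),cv2.cvtColor(b,6)[y0:y1,x0:x1].astype(np.float32));print(r)
E
```

```text
clock: 8.13
tool_pos: [0.4805, 0.1758, 0.1329]
tool_rot: [-0.577, -0.408, 0.579, -0.407]
wrist_force: [3.8, -1.2, -16.5]
finger_gap: 0.194
clock: 9.47
tool_pos: [0.4805, 0.1759, 0.1352]
tool_rot: [-0.577, -0.408, 0.579, -0.407]
wrist_force: [3.4, -0.7, -13.8]
finger_gap: 0.192
t 9.47 tcp [0.4805 0.1759 0.1352] x [-0.003 -0.001 -1.   ] y [ 0.942 -0.336 -0.003] yawy -19.64 F [  3.4  -0.7 -13.8] T [-0.01 -0.7   0.37] gap 0.192 j [ 0.22  0.36  1.82 -0.    0.96  0.56]
((-0.1710929891780193, 0.22605593779562483), 0.9000087462531196)
((-0.014301767140942445, -0.021514901227096317), 0.9896172144677904)
```

View pics/s4c.png

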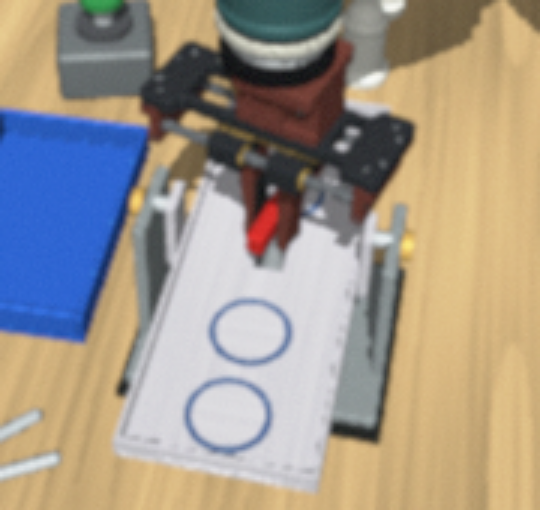

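The tray rings at (250,330) and (228,413) have not shifted (0.02 px) while the pin has risen 8 mm. It creeps out as intended, so I carry on a little faster.

```bash

python3 -m jog '[[-0.01,0,0,0.11,255],[-0.01,0,0,0.22,255],[-0.02,0,0,0.33,255],[-0.03,0,0,0.44,255],[-0.03,0,0,0.33,255],[-0.04,0,0,0.22,255],[-0.05,0,0,0.11,255],[-0.06,0,0,0,255],[-0.06,0,0,-0.11,255],[-0.07,0,0,-0.22,255],[-0.08,0,0,-0.33,255],[-0.09,0,0,-0.44,255],[-0.1,0,0,-0.33,255],[-0.1,0,0,-0.22,255],[-0.11,0,0,-0.11,255],[-0.12,0,0,0,255]]'
python3 -m jog '[[-0.01,0,0,0.11,255],[-0.01,0,0,0.22,255],[-0.02,0,0,0.33,255],[-0.03,0,0,0.44,255],[-0.03,0,0,0.33,255],[-0.04,0,0,0.22,255],[-0.05,0,0,0.11,255],[-0.06,0,0,0,255],[-0.06,0,0,-0.11,255],[-0.07,0,0,-0.22,255],[-0.08,0,0,-0.33,255],[-0.09,0,0,-0.44,255],[-0.1,0,0,-0.33,255],[-0.1,0,0,-0.22,255],[-0.11,0,0,-0.11,255],[-0.12,0,0,0,255]]'
python3 -m jog '[[-0.01,0,0,0.11,255],[-0.01,0,0,0.22,255],[-0.02,0,0,0.33,255],[-0.03,0,0,0.44,255],[-0.03,0,0,0.33,255],[-0.04,0,0,0.22,255],[-0.05,0,0,0.11,255],[-0.06,0,0,0,255],[-0.06,0,0,-0.11,255],[-0.07,0,0,-0.22,255],[-0.08,0,0,-0.33,255],[-0.09,0,0,-0.44,255],[-0.1,0,0,-0.33,255],[-0.1,0,0,-0.22,255],[-0.11,0,0,-0.11,255],[-0.12,0,0,0,255]]'
python3 - <<'E'
from h import *
st();p,w,m=snap("side","s5")
a=cv2.imread("pics/s2.png");b=cv2.imread("pics/s5.png")
for (y0,y1,x0,x1) in ((240,285,310,330),(275,330,240,300)):
    r=cv2.phaseCorrelate(cv2.cvtColor(a,6)[y0:y1,x0:x1].astype(np.float32),cv2.cvtColor(b,6)[y0:y1,x0:x1].astype(np.float32));print(r)
E
```

```text
clock: 10.85
tool_pos: [0.4803, 0.1759, 0.1383]
tool_rot: [-0.576, -0.408, 0.579, -0.407]
wrist_force: [2.6, -1.1, -17.5]
finger_gap: 0.193
clock: 12.18
tool_pos: [0.4809, 0.1759, 0.1413]
tool_rot: [-0.577, -0.408, 0.578, -0.408]
wrist_force: [5.4, -0.2, -17.6]
finger_gap: 0.196
clock: 13.52
tool_pos: [0.4803, 0.1757, 0.1442]
tool_rot: [-0.576, -0.408, 0.579, -0.408]
wrist_force: [3.9, -0.5, -18.8]
finger_gap: 0.192
t 13.52 tcp [0.4803 0.1757 0.1442] x [-0.003 -0.001 -1.   ] y [ 0.942 -0.334 -0.003] yawy -19.53 F [  3.9  -0.5 -18.8] T [-0.09 -0.79  0.42] gap 0.192 j [ 0.22  0.35  1.81 -0.    0.99  0.56]
((-0.1851710679718277, 0.22520704059418506), 0.8208604033788045)
((0.0062094999447168675, 0.014611236934992888), 0.9993934145238664)
```

```bash

python3 -m jog '[[-0.01,0,0,0.11,255],[-0.01,0,0,0.22,255],[-0.02,0,0,0.33,255],[-0.03,0,0,0.44,255],[-0.03,0,0,0.33,255],[-0.04,0,0,0.22,255],[-0.05,0,0,0.11,255],[-0.06,0,0,0,255],[-0.06,0,0,-0.11,255],[-0.07,0,0,-0.22,255],[-0.08,0,0,-0.33,255],[-0.09,0,0,-0.44,255],[-0.1,0,0,-0.33,255],[-0.1,0,0,-0.22,255],[-0.11,0,0,-0.11,255],[-0.12,0,0,0,255]]'
python3 -m jog '[[-0.01,0,0,0.11,255],[-0.01,0,0,0.22,255],[-0.02,0,0,0.33,255],[-0.03,0,0,0.44,255],[-0.03,0,0,0.33,255],[-0.04,0,0,0.22,255],[-0.05,0,0,0.11,255],[-0.06,0,0,0,255],[-0.06,0,0,-0.11,255],[-0.07,0,0,-0.22,255],[-0.08,0,0,-0.33,255],[-0.09,0,0,-0.44,255],[-0.1,0,0,-0.33,255],[-0.1,0,0,-0.22,255],[-0.11,0,0,-0.11,255],[-0.12,0,0,0,255]]'
python3 -m jog '[[-0.01,0,0,0.11,255],[-0.01,0,0,0.22,255],[-0.02,0,0,0.33,255],[-0.03,0,0,0.44,255],[-0.03,0,0,0.33,255],[-0.04,0,0,0.22,255],[-0.05,0,0,0.11,255],[-0.06,0,0,0,255],[-0.06,0,0,-0.11,255],[-0.07,0,0,-0.22,255],[-0.08,0,0,-0.33,255],[-0.09,0,0,-0.44,255],[-0.1,0,0,-0.33,255],[-0.1,0,0,-0.22,255],[-0.11,0,0,-0.11,255],[-0.12,0,0,0,255]]'
python3 -m jog '[[-0.01,0,0,0.11,255],[-0.01,0,0,0.22,255],[-0.02,0,0,0.33,255],[-0.03,0,0,0.44,255],[-0.03,0,0,0.33,255],[-0.04,0,0,0.22,255],[-0.05,0,0,0.11,255],[-0.06,0,0,0,255],[-0.06,0,0,-0.11,255],[-0.07,0,0,-0.22,255],[-0.08,0,0,-0.33,255],[-0.09,0,0,-0.44,255],[-0.1,0,0,-0.33,255],[-0.1,0,0,-0.22,255],[-0.11,0,0,-0.11,255],[-0.12,0,0,0,255]]'
python3 - <<'E'
from h import *
st();p,w,m=snap("side","s6")
a=cv2.imread("pics/s2.png");b=cv2.imread("pics/s6.png")
for (y0,y1,x0,x1) in ((240,285,310,330),(275,330,240,300)):
    r=cv2.phaseCorrelate(cv2.cvtColor(a,6)[y0:y1,x0:x1].astype(np.float32),cv2.cvtColor(b,6)[y0:y1,x0:x1].astype(np.float32));print(r)
E
```

```text
clock: 14.9
tool_pos: [0.48, 0.1758, 0.1474]
tool_rot: [-0.576, -0.409, 0.579, -0.408]
wrist_force: [2.1, -0.3, -17.6]
finger_gap: 0.195
clock: 16.23
tool_pos: [0.4794, 0.1753, 0.1502]
tool_rot: [-0.575, -0.409, 0.579, -0.408]
wrist_force: [0.4, -1.2, -17.6]
finger_gap: 0.195
clock: 17.57
tool_pos: [0.4791, 0.1751, 0.1531]
tool_rot: [-0.575, -0.409, 0.579, -0.408]
wrist_force: [-0.4, -2.1, -15.6]
finger_gap: 0.191
clock: 18.9
tool_pos: [0.4787, 0.1749, 0.156]
tool_rot: [-0.575, -0.409, 0.58, -0.408]
wrist_force: [-0.3, -3.3, -15.8]
finger_gap: 0.194
t 18.90 tcp [0.4787 0.1749 0.156 ] x [-0.007 -0.003 -1.   ] y [ 0.943 -0.333 -0.005] yawy -19.42 F [ -0.3  -3.3 -15.8] T [-0.75  0.05  0.42] gap 0.194 j [ 0.22  0.33  1.8  -0.    1.02  0.56]
((0.05429819441048522, 0.07737268239009865), 0.7091375340355767)
((-0.18497157454144642, -0.9292016781164101), 0.965928914811876)
```

```bash
python3 - <<'E'
from h import *
a=cv2.imread("pics/s2.png");b=cv2.imread("pics/s6.png")
v=np.hstack([cv2.resize(x[190:350,205:355],None,fx=2.6,fy=3) for x in(a,b)]);cv2.imwrite("pics/cmp6.png",v);print(v.shape)
p,w,m=snap("side")
# floor heights at near ring places
yax=np.array([.045,.999])
for s in (-.14,-.07,.07,.14):
    c=np.array([.4815,.176])+s*yax
    k=(np.hypot(w[...,0]-c[0],w[...,1]-c[1])<.02)&(np.abs(w[...,2]-.09)<.03); print(s,k.sum(),np.round(np.nanmedian(w[k][:,2]),4))
E
```

```text
(480, 780, 3)
-0.14 1 0.0795
-0.07 27 0.0826
0.07 213 0.0902
0.14 269 0.094
```

View pics/cmp6.png

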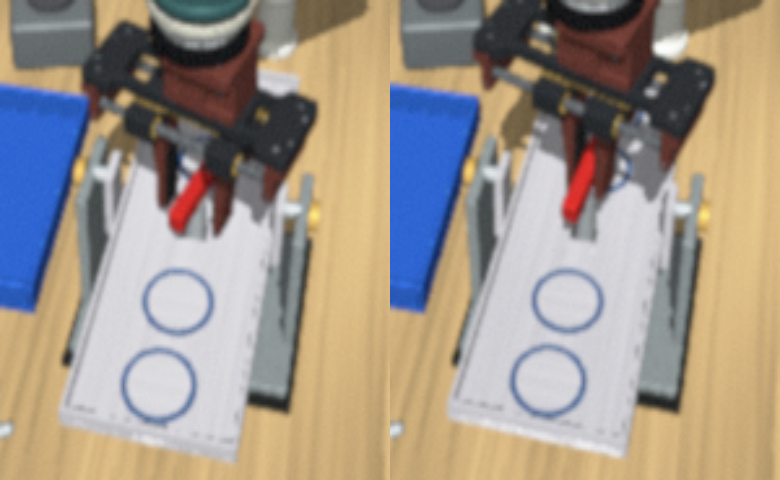

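The stand is unmoved. The tray now tilts by about 0.05 rad, so the pin is just leaving its socket at 29 mm of rise. One more twist cycle, then a slow lift.

```bash

python3 -m jog '[[-0.01,0,0,0.11,255],[-0.01,0,0,0.22,255],[-0.02,0,0,0.33,255],[-0.03,0,0,0.44,255],[-0.03,0,0,0.33,255],[-0.04,0,0,0.22,255],[-0.05,0,0,0.11,255],[-0.06,0,0,0,255],[-0.06,0,0,-0.11,255],[-0.07,0,0,-0.22,255],[-0.08,0,0,-0.33,255],[-0.09,0,0,-0.44,255],[-0.1,0,0,-0.33,255],[-0.1,0,0,-0.22,255],[-0.11,0,0,-0.11,255],[-0.12,0,0,0,255]]'
python3 -m jog '[[-0.02,0,0,0.11,255],[-0.04,0,0,0.22,255],[-0.06,0,0,0.33,255],[-0.08,0,0,0.44,255],[-0.1,0,0,0.33,255],[-0.12,0,0,0.22,255],[-0.14,0,0,0.11,255],[-0.16,0,0,0,255]]'
python3 - <<'E'
from h import *
st()
p,w,m=snap("side","s7")
yax=np.array([.045,.999])
for s in (.07,.14):
    c=np.array([.4815,.176])+s*yax
    k=(np.hypot(w[...,0]-c[0],w[...,1]-c[1])<.02)&(np.abs(w[...,2]-.09)<.03); print(s,k.sum(),np.round(np.nanmedian(w[k][:,2]),4))
E
```

```text
clock: 20.33
tool_pos: [0.4793, 0.1752, 0.1596]
tool_rot: [-0.575, -0.409, 0.579, -0.408]
wrist_force: [-1.1, -2.9, -15.1]
finger_gap: 0.182
clock: 21.0
tool_pos: [0.4792, 0.1747, 0.1626]
tool_rot: [-0.573, -0.412, 0.577, -0.411]
wrist_force: [1.8, -5.1, -23.8]
finger_gap: 0.171
t 21.00 tcp [0.4792 0.1747 0.1626] x [-0.006 -0.003 -1.   ] y [ 0.947 -0.322 -0.005] yawy -18.78 F [  1.8  -5.1 -23.8] T [-1.31 -0.36 -0.16] gap 0.171 j [ 0.22  0.32  1.79 -0.    1.03  0.54]
0.07 213 0.0924
0.14 266 0.0979
```

```bash
python3 - <<'E'
from h import *
p,w,m=snap("side","s8");q,w2,m2=snap("wrist","w8"); 
s=cv2.resize(p[170:340,205:355],None,fx=2.6,fy=2.6); cv2.imwrite("pics/v8.png",np.hstack([s,cv2.resize(q[150:420,150:420],(442,442))[:442]]) )
p,w,m=snap("scene","c8");cv2.imwrite("pics/c8c.png",cv2.resize(p[150:310,230:400],None,fx=3.5,fy=3.5))
E
```

```text
(no output)
```

View pics/v8.png

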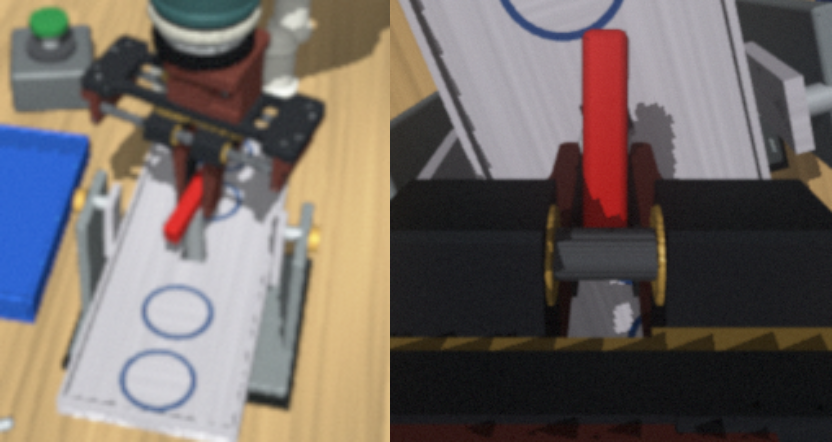

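View pics/c8c.png

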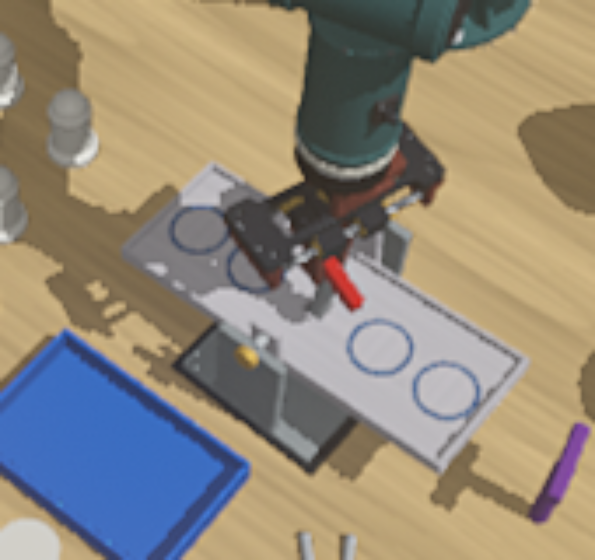

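```bash
python3 - <<'E'
from h import *
o,r=st()
for n in("wrist","side","scene"):
    p,w,m=snap(n)
    red=mask(p,(0,150,60),(6,255,255))|mask(p,(174,150,60),(180,255,255))
    q=w[red];q=q[(np.abs(q[:,0]-.48)<.08)&(np.abs(q[:,1]-.17)<.08)&(q[:,2]>.12)]
    d=np.array([.335,.942]); a=(q[:,:2]-o["tool_pos"][:2])@d
    print(n,len(q),"along",np.round(np.percentile(a,[0,2,98,100]),4))
    for lo in np.arange(-.04,.07,.01):
        k=(a>lo)&(a<lo+.01)
        if k.sum()>5: print("  %.2f"%lo,k.sum(),"ztop",np.round(np.percentile(q[k][:,2],90),4))
E
```

```text
t 21.20 tcp [0.4813 0.1757 0.1653] x [-0.001 -0.001 -1.   ] y [ 0.943 -0.333 -0.001] yawy -19.45 F [-2.2 -5.3 -3.5] T [-1.36  0.54  0.05] gap 0.156 j [ 0.22  0.32  1.79 -0.    1.03  0.56]
wrist 3206 along [-0.0074 -0.0055  0.0508  0.052 ]
  -0.01 351 ztop 0.1732
  0.00 545 ztop 0.1722
  0.01 545 ztop 0.1707
  0.02 547 ztop 0.1693
  0.03 548 ztop 0.1679
  0.04 558 ztop 0.1664
  0.05 112 ztop 0.1649
side 194 along [-0.0048 -0.0011  0.0523  0.0534]
  -0.01 6 ztop 0.1737
  0.00 26 ztop 0.1838
  0.01 50 ztop 0.1795
  0.02 31 ztop 0.1704
  0.03 31 ztop 0.1693
  0.04 32 ztop 0.1674
  0.05 18 ztop 0.1656
scene 70 along [0.0088 0.0105 0.0523 0.0539]
  0.01 16 ztop 0.1733
  0.02 14 ztop 0.1727
  0.03 17 ztop 0.2349
  0.04 15 ztop 0.1693
  0.05 7 ztop 0.1688
```

The pin is free of the socket. It has slid about 15 mm along the jaws and leans 0.14 rad. I shift back to bring it upright and lift gently.

```bash

python3 -m jog '[[0,0,0.1,0,255],[0,0,0.2,0,255],[-0.04,0,0.3,0,255],[-0.08,0,0.4,0,255],[-0.12,0,0.5,0,255],[-0.2,0,0.5,0,255],[-0.3,0,0.5,0,255],[-0.3,0,0.5,0,255]]'
cat > bar.py <<'E'
from h import *
o,r=st()
d=r[:2,2]*-1
p,w,m=snap("wrist")
red=mask(p,(0,150,60),(6,255,255))|mask(p,(174,150,60),(180,255,255))
nl,lab,s,c=cv2.connectedComponentsWithStats(red.astype(np.uint8)); i=1+np.argmax(s[1:,4])
q=w[lab==i];q=q[np.abs(q[:,2]-o["tool_pos"][2])<.05]
a=(q[:,:2]-o["tool_pos"][:2])@d
print("along",np.round(np.percentile(a,[1,99]),4),"slope %.3f z0 %.4f"%tuple(np.polyfit(a,q[:,2],1)))
p,w,m=snap("side","sb")
yax=np.array([.045,.999])
for s in (.07,.14):
    c=np.array([.4815,.176])+s*yax
    k=(np.hypot(w[...,0]-c[0],w[...,1]-c[1])<.02)&(np.abs(w[...,2]-.09)<.03); print(s,k.sum(),np.round(np.nanmedian(w[k][:,2]),4))
E
python3 bar.py
```

```text
clock: 22.02
tool_pos: [0.478, 0.1645, 0.173]
tool_rot: [0.578, 0.408, -0.577, 0.408]
wrist_force: [0.7, 0.4, -1.1]
finger_gap: 0.161
t 22.02 tcp [0.478  0.1645 0.173 ] x [ 0.001  0.    -1.   ] y [ 0.942 -0.334  0.001] yawy -19.54 F [ 0.7  0.4 -1.1] T [-0.02 -0.08 -0.04] gap 0.161 j [ 0.19  0.3   1.79 -0.    1.04  0.54]
along [-0.0064  0.0518] slope -0.097 z0 0.1795
0.07 230 0.0855
0.14 281 0.0845
```

The tray swings freely and the pin hangs in the jaws, with force about equal to its weight. I lift it clear and carry it over the dish.

```bash

python3 -m jog '[[-0.4,0,0,0,255],[-0.8,0,0,0,255],[-1.2,0,0,0,255],[-1.6,0,0,0,255],[-2,0,0,0,255],[-2.4,0,0,0,255],[-2.8,0,0,0,255],[-3.2,0,0,0,255],[-3.5,0,0,0,255],[-3.5,0,0,0,255]]'
python3 bar.py
```

```text
clock: 22.95
tool_pos: [0.4787, 0.1647, 0.2619]
tool_rot: [0.579, 0.407, -0.577, 0.408]
wrist_force: [0.9, -0.8, -1.4]
finger_gap: 0.156
t 22.95 tcp [0.4787 0.1647 0.2619] x [ 0.003  0.001 -1.   ] y [ 0.942 -0.334  0.003] yawy -19.54 F [ 0.9 -0.8 -1.4] T [-0.05 -0.07  0.03] gap 0.156 j [0.19 0.2  1.68 0.   1.25 0.54]
along [-0.0065  0.0518] slope -0.095 z0 0.2683
0.07 231 0.0868
0.14 272 0.0867
```

View pics/sb.png

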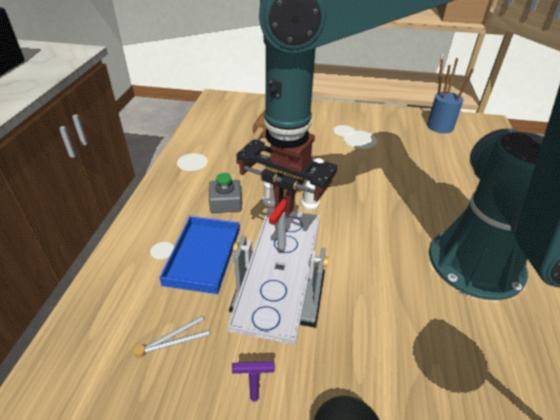

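The pin hangs clear at (280,228) and the empty hole shows at (280,267). Carrying it to the dish.

```bash

python3 -m jog '[[-0.6,0,0,0,255],[-0.6,1,0.2,-0.05,255],[-0.6,2,0.4,-0.1,255],[-0.6,3,0.6,-0.15,255],[-0.6,4,0.8,-0.2,255],[-0.6,5,0.9,-0.25,255],[-0.6,6,1.1,-0.3,255],[-0.6,7,1.3,-0.34,255],[-0.6,8,1.4,-0.34,255],[-0.6,9,1.6,-0.34,255],[-0.6,9.6,1.67,-0.34,255],[-0.6,9.6,1.67,-0.34,255],[-0.6,9.6,1.67,-0.34,255]]'
python3 bar.py
```

```text
clock: 24.13
tool_pos: [0.6895, 0.0445, 0.2733]
tool_rot: [-0.5, -0.5, 0.501, -0.499]
wrist_force: [-0.4, 0.4, -2.2]
finger_gap: 0.161
t 24.13 tcp [0.6895 0.0445 0.2733] x [-0.003  0.    -1.   ] y [ 1.    -0.002 -0.003] yawy -0.11 F [-0.4  0.4 -2.2] T [-0.05 -0.03  0.  ] gap 0.161 j [-0.04  0.47  1.25  0.    1.42 -0.03]
along [-0.0064  0.052 ] slope -0.095 z0 0.2796
0.07 229 0.0865
0.14 276 0.0867
```

View pics/sb.png

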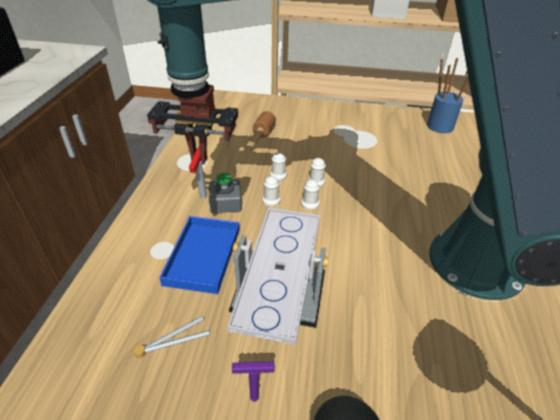

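```bash

python3 -m jog '[[1.2,0,0,0,255],[2.4,0,0,0,255],[3.6,0,0,0,255],[4.6,0,0,0,255],[5.3,0,0,0,255],[5.7,0,0,0,255],[6,0,0,0,255],[6.15,0,-0.2,0,255],[6.18,0,-0.5,0,255],[6.2,0,-0.9,0,255],[6.3,0,-1.35,0,255],[6.45,0,-1.8,0,255],[6.45,0,-1.8,0,255]]'
python3 bar.py
```

```text
clock: 25.32
tool_pos: [0.6923, 0.0931, 0.1181]
tool_rot: [0.502, 0.499, -0.498, 0.501]
wrist_force: [-2.3, 0.3, 15.3]
finger_gap: 0.155
t 25.32 tcp [0.6923 0.0931 0.1181] x [ 0.007  0.002 -1.   ] y [1.    0.001 0.007] yawy 0.03 F [-2.3  0.3 15.3] T [-0.11  0.58  0.01] gap 0.155 j [0.03 0.61 1.41 0.   1.12 0.03]
along [-0.0038  0.054 ] slope -0.367 z0 0.1285
0.07 235 0.0865
0.14 277 0.0866
```

```bash
python3 - <<'E'
import cv2
p=cv2.imread("pics/sb.png");cv2.imwrite("pics/sbc.png",cv2.resize(p[100:310,110:330],None,fx=2.6,fy=2.6))
E
```

```text
(no output)
```

View pics/sbc.png

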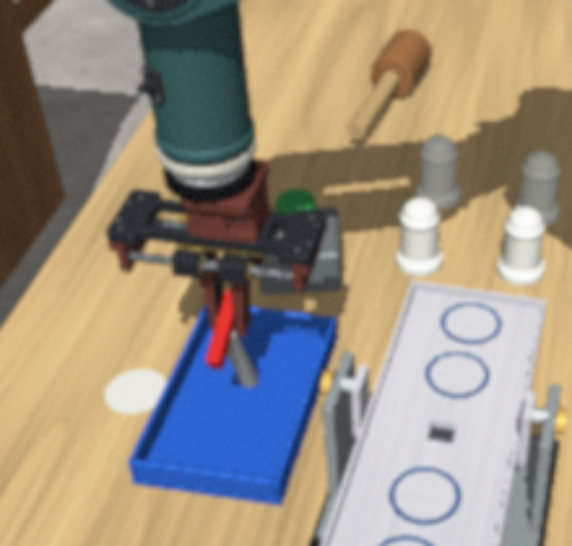

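```bash

python3 -m jog '[[0.1,0,-0.2,0,255],[0.2,0,-0.4,0,255],[0.35,0,-0.6,0,255],[0.5,0,-0.8,0,255],[0.7,0,-1,0,255],[0.7,0,-1,0,255]]'
python3 bar.py
python3 -m jog '[[0.15,0,-0.15,0,255],[0.3,0,-0.3,0,255],[0.45,0,-0.45,0,255],[0.6,0,-0.6,0,255],[0.75,0,-0.7,0,255],[0.75,0,-0.7,0,255]]'
python3 bar.py
```

```text
clock: 25.92
tool_pos: [0.6946, 0.1207, 0.1033]
tool_rot: [0.505, 0.499, -0.495, 0.501]
wrist_force: [-2.7, 9.8, 28.0]
finger_gap: 0.159
t 25.92 tcp [0.6946 0.1207 0.1033] x [ 0.012  0.007 -1.   ] y [ 1.    -0.     0.012] yawy -0.03 F [-2.7  9.8 28. ] T [ 1.32  0.67 -0.12] gap 0.159 j [0.07 0.63 1.41 0.01 1.09 0.07]
along [0.0008 0.0553] slope -0.799 z0 0.1255
0.07 227 0.0866
0.14 273 0.0868
clock: 26.52
tool_pos: [0.6953, 0.1397, 0.0841]
tool_rot: [0.506, 0.499, -0.495, 0.501]
wrist_force: [-0.5, 15.5, 23.0]
finger_gap: 0.157
t 26.52 tcp [0.6953 0.1397 0.0841] x [ 0.013  0.009 -1.   ] y [ 1.    -0.001  0.013] yawy -0.04 F [-0.5 15.5 23. ] T [ 2.19  0.02 -0.01] gap 0.157 j [0.1  0.65 1.41 0.01 1.06 0.09]
along [0.0031 0.0536] slope -1.234 z0 0.1209
0.07 230 0.0866
0.14 280 0.0867
```

The pin now leans 51° inside the dish. Release.

```bash

python3 -m jog '[[0,0,0,0,230],[0,0,0,0,200],[0,0,0,0,170],[0,0,0,0,130],[0,0,0,0,130],[0,0,0,0,130],[-0.5,0,0,0,130],[-1.5,0,0,0,130],[-2.5,0,0,0,130],[-4,0,0,0,130],[-5,0,0,0,130],[-6,0,0,0,130],[-6,0,0,0,130]]'
python3 - <<'E'
from h import *
st();p,w,m=snap("side","s9");cv2.imwrite("pics/s9c.png",cv2.resize(p[100:310,110:330],None,fx=2.6,fy=2.6))
snap("wrist","w9")
E
```

```text
clock: 27.7
tool_pos: [0.6932, 0.1324, 0.2346]
tool_rot: [0.503, 0.497, -0.498, 0.502]
wrist_force: [0.6, 0.6, 0.7]
finger_gap: 0.49
t 27.70 tcp [0.6932 0.1324 0.2346] x [ 0.01   0.001 -1.   ] y [ 1.    -0.001  0.01 ] yawy -0.09 F [0.6 0.6 0.7] T [-0.   -0.19 -0.02] gap 0.490 j [0.09 0.51 1.28 0.   1.34 0.09]
```

View pics/s9c.png

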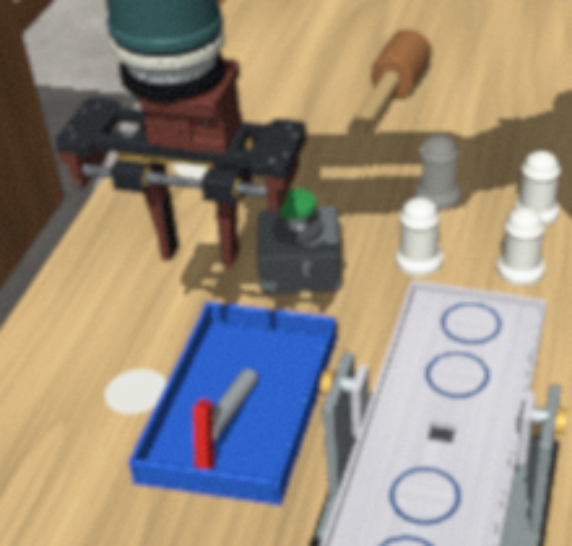

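View pics/w9.png

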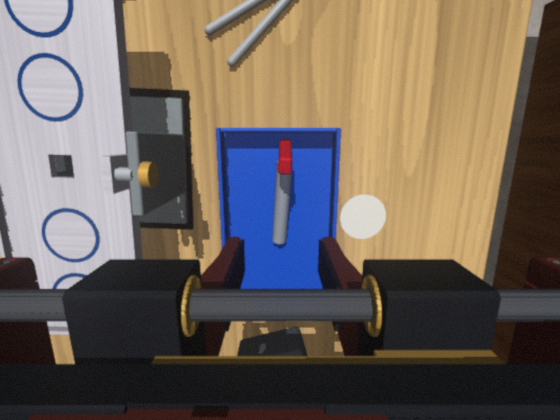

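Side crop: the pin lies in the dish (grey shank (235,400), bar (203,435)), in from the walls, and the fingers are clear. The tray is free and level. The castings are next. Reading their positions again.

```bash
cat > cast.py <<'E'
from h import *
from scipy.optimize import least_squares
import sys
def find(n,f=None):
    p,w,m=snap(n,f); h=hsv(p)
    k=(w[...,2]>.02)&(w[...,2]<.1)&(w[...,0]>.3)&(w[...,0]<.66)&(w[...,1]<-.06)&(w[...,1]>-.5)&(h[...,1]<75)&(h[...,2]>40)
    nl,lab,s,c=cv2.connectedComponentsWithStats(k.astype(np.uint8))
    cam=m["extrinsics"][:2,3]
    for i in range(1,nl):
        if s[i,4]<60: continue
        q=w[lab==i]
        t=q[(q[:,2]>.024)&(q[:,2]<.056)]
        if len(t)<20 : print(n,"few",np.round(c[i]),s[i,4],np.round(np.median(q,0),3)); continue
        d=t[:,:2].mean(0)-cam;d/=np.linalg.norm(d)
        f_=least_squares(lambda a:np.hypot(*(t[:,:2]-a).T)-.021,t[:,:2].mean(0)+.015*d,loss="soft_l1",f_scale=.002)
        dome=q[q[:,2]>.078]
        print(n,"px",np.round(c[i]),s[i,4],"axis",np.round(f_.x,4),"cost %.5f"%f_.cost,"dome",np.round(dome[:,:2].mean(0),4) if len(dome)>5 else None)
if __name__=="__main__":
    for n in sys.argv[1:]: find(n)
E
python3 cast.py scene side
python3 -m jog '[[0,-1.2,1,0,60],[0,-2,2.5,0,60],[0,-3,4,0,60],[0,-4,6,0,60],[0,-5,8,0,60],[0,-5.45,10,0,60],[0,-5.45,11.26,0,60],[0,-5.45,11.26,0,60],[0,-5.45,11.26,0,60],[0,-5.45,11.26,0,60]]'
python3 - <<'E'
from h import *
from cast import find
st();find("wrist","w10")
E
```

```text
scene px [225. 168.] 71 axis [ 0.431  -0.2631] cost 0.00002 dome [ 0.4386 -0.2664]
scene px [203. 187.] 194 axis [ 0.5537 -0.2744] cost 0.00007 dome [ 0.5551 -0.2709]
scene px [229. 206.] 200 axis [ 0.555  -0.1465] cost 0.00005 dome [ 0.5571 -0.1443]
scene px [223. 233.] 105 axis [ 0.6342 -0.092 ] cost 0.00080 dome None
side px [278. 162.] 268 axis [ 0.5595 -0.278 ] cost 0.00009 dome [ 0.5579 -0.2716]
side px [313. 180.] 599 axis [ 0.4404 -0.1718] cost 0.01603 dome [ 0.4399 -0.2014]
side px [271. 187.] 308 axis [ 0.5597 -0.1506] cost 0.00008 dome [ 0.5583 -0.1444]
side px [236. 196.] 199 axis [ 0.6558 -0.0979] cost 0.00189 dome None
clock: 28.73
tool_pos: [0.5521, -0.1502, 0.2258]
tool_rot: [-0.501, -0.5, 0.501, -0.498]
wrist_force: [0.2, -0.3, 0.4]
finger_gap: 0.764
t 28.73 tcp [ 0.5521 -0.1502  0.2258] x [-0.003  0.002 -1.   ] y [ 1.    -0.005 -0.003] yawy -0.26 F [ 0.2 -0.3  0.4] T [-0.05 -0.06 -0.  ] gap 0.764 j [-0.39  0.34  1.59  0.    1.22 -0.38]
wrist px [374. 164.] 1696 axis [ 0.6597 -0.1089] cost 0.02512 dome None
wrist px [287. 202.] 1490 axis [ 0.5574 -0.1505] cost 0.00000 dome [ 0.5573 -0.149 ]
wrist px [181. 206.] 1762 axis [ 0.4416 -0.1552] cost 0.00001 dome [ 0.4434 -0.1539]
wrist px [286. 284.] 217 axis [ 0.5565 -0.2783] cost 0.00001 dome None
wrist few [286. 326.] 245 [ 0.556 -0.282  0.084]
```

View pics/w10.png

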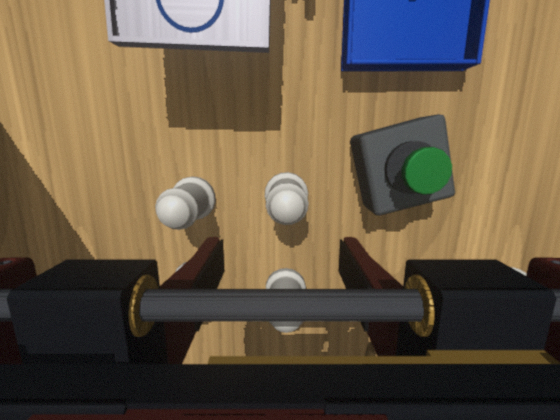

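Wrist view: casting D under the jaws at (287,202), axis (0.557,-0.150). Another at (186,205), axis (0.442,-0.155). I take D first.

```bash
python3 -m jog '[[1,0.2,0,0,50],[2,0.2,0,0,50],[3,0.2,0,0,50],[4,0.2,0,0,50],[5,0.2,0,0,50],[6,0.2,0,0,50],[6.7,0.2,0,0,50],[7.2,0.2,0,0,50],[7.2,0.2,0,0,50],[7.2,0.2,0,0,255],[7.2,0.2,0,0,255],[7.2,0.2,0,0,255],[7.2,0.2,0,0,255],[7.2,0.2,0,0,255],[7.2,0.2,0,0,255]]'
python3 -m jog '[[-0.5,0,0,0,255],[-1.5,0,0,0,255],[-3,0,0,0,255],[-4.5,0,0,0,255],[-6,0,0,0,255],[-7.5,0,0,0,255],[-8,0,0,0,255],[-8,0,0,0,255]]'
python3 - <<'E'
from h import *
st();snap("wrist","w11");snap("side","s11")
E
```

```text
clock: 30.03
tool_pos: [0.5587, -0.1491, 0.0483]
tool_rot: [0.5, 0.499, -0.5, 0.5]
wrist_force: [-2.4, 1.4, 5.8]
finger_gap: 0.475
clock: 30.7
tool_pos: [0.5608, -0.15, 0.2519]
tool_rot: [0.502, 0.497, -0.499, 0.502]
wrist_force: [1.0, -0.1, -1.1]
finger_gap: 0.474
t 30.70 tcp [ 0.5608 -0.15    0.2519] x [ 0.008 -0.003 -1.   ] y [ 1.    -0.001  0.008] yawy -0.07 F [ 1.  -0.1 -1.1] T [-0.07 -0.1  -0.02] gap 0.474 j [-0.38  0.32  1.55  0.    1.27 -0.38]
```

View pics/s11.png

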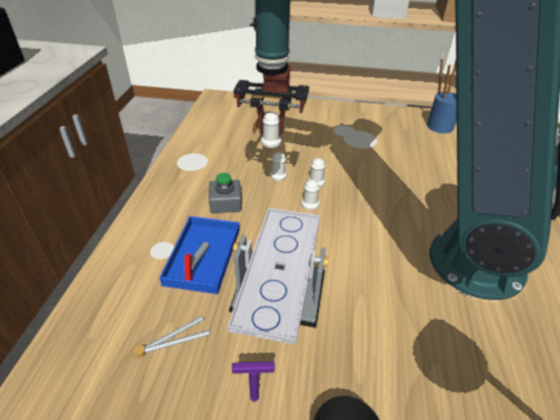

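Casting held at (271,128) in the side view. Carrying it to the -70 mm place.

```bash
python3 -m jog '[[0,-0.3,-1,0.02,255],[0,-0.7,-2.2,0.046,255],[0,-1.2,-3.6,0.046,255],[0,-1.7,-5,0.046,255],[0,-2.2,-6.5,0.046,255],[0,-2.6,-8,0.046,255],[0,-3,-9.4,0.046,255],[0,-3.2,-10.24,0.046,255],[0,-3.2,-10.24,0.046,255],[0,-3.2,-10.24,0.046,255],[0,-3.2,-10.24,0.046,255]]'
python3 - <<'E'
from h import *
print(rel([.4785,.106,.1395]))
p,w,m=snap("wrist","w12")
E
```

```text
clock: 31.72
tool_pos: [0.4779, 0.1066, 0.2459]
tool_rot: [-0.511, -0.489, 0.512, -0.488]
wrist_force: [-0.1, 0.1, -2.4]
finger_gap: 0.476
t 31.72 tcp [0.4779 0.1066 0.2459] x [-0.003 -0.001 -1.   ] y [ 0.999 -0.047 -0.003] yawy -2.67 F [-0.1  0.1 -2.4] T [-0.05 -0.11  0.03] gap 0.476 j [ 0.08  0.2   1.73 -0.    1.21  0.13]
[4.26 0.04 0.02]
```

View pics/w12.png

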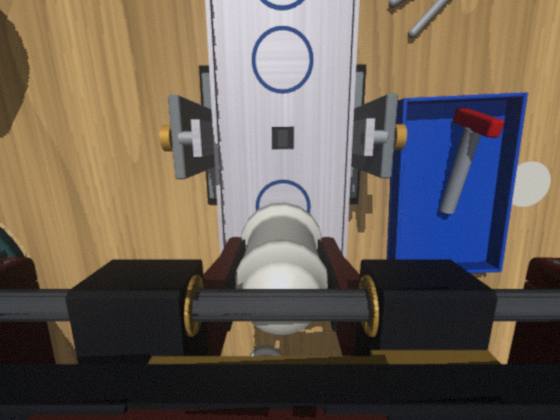

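```bash
python3 - <<'E'
from h import *
p,w,m=snap("wrist")
for u,v in((283,60),(283,138)):
    K=m["intrinsics"];E=m["extrinsics"];d=E[:3,:3]@np.linalg.solve(K,[u,v,1.]);print(np.round(E[:3,3]+d*(.086-E[2,3])/d[2],4))
E
python3 -m jog '[[1,0.04,0,0,255],[2,0.04,0,0,255],[3,0.04,0,0,255],[3.7,0.04,0,0,255],[4.1,0.04,0,0,255],[4.3,0.04,0,0,255],[4.4,0.04,0,0,255],[4.5,0.04,0,0,255],[4.6,0.04,0,0,255],[4.6,0.04,0,0,255]]'
python3 - <<'E'
from h import *
st();snap("wrist","w13");p,w,m=snap("side","s13");cv2.imwrite("pics/s13c.png",cv2.resize(p[150:350,190:370],None,fx=3,fy=3))
E
```

```text
[0.4856 0.2432 0.086 ]
[0.4825 0.1728 0.086 ]
clock: 32.65
tool_pos: [0.4804, 0.1071, 0.133]
tool_rot: [0.512, 0.488, -0.511, 0.488]
wrist_force: [-0.6, -0.2, -1.3]
finger_gap: 0.475
t 32.65 tcp [0.4804 0.1071 0.133 ] x [ 0.002  0.    -1.   ] y [ 0.999 -0.047  0.002] yawy -2.70 F [-0.6 -0.2 -1.3] T [ 0.   -0.09  0.  ] gap 0.475 j [0.08 0.34 1.86 0.   0.94 0.13]
```

View pics/s13c.png

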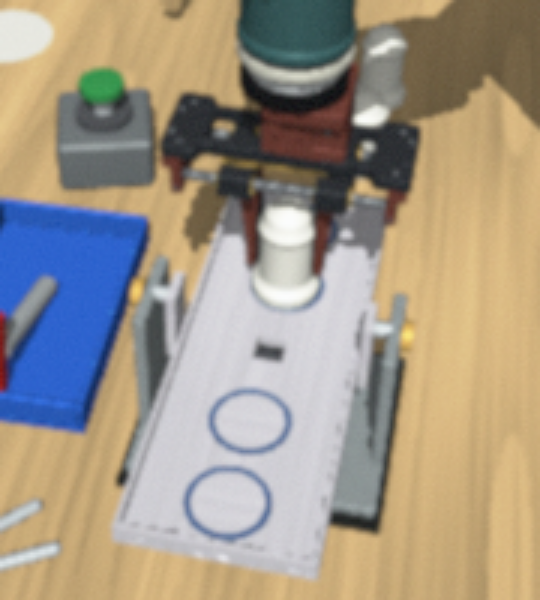

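Wrist rays put the hole at (0.4825,0.173). The casting's foot sits on its ring at (287,288). Lower a little, so the tray leans to its stop, and release.

```bash
python3 -m jog '[[0.06,0,0,0,255],[0.12,0,0,0,255],[0.18,0,0,0,255],[0.22,0,0,0,255],[0.22,0,0,0,255]]'
python3 - <<'E'
from h import *
st()
E
python3 -m jog '[[0.22,0,0,0,150],[0.22,0,0,0,110],[0.22,0,0,0,80],[0.22,0,0,0,50],[0.22,0,0,0,50],[0.22,0,0,0,50],[0.22,0,0,0,50],[-0.3,0,0,0,50],[-1.3,0,0,0,50],[-2.5,0,0,0,50],[-4,0,0,0,50],[-5,0,0,0,50],[-5,0,0,0,50]]'
python3 - <<'E'
from h import *
st();snap("wrist","w14");p,w,m=snap("side","s14");cv2.imwrite("pics/s14c.png",cv2.resize(p[150:350,190:370],None,fx=3,fy=3))
E
```

```text
clock: 33.17
tool_pos: [0.4808, 0.1068, 0.1286]
tool_rot: [0.512, 0.488, -0.511, 0.489]
wrist_force: [-2.6, -1.6, 16.2]
finger_gap: 0.474
t 33.17 tcp [0.4808 0.1068 0.1286] x [ 0.003 -0.    -1.   ] y [ 0.999 -0.046  0.003] yawy -2.66 F [-2.6 -1.6 16.2] T [0.07 0.53 0.04] gap 0.474 j [ 0.08  0.35  1.87 -0.    0.92  0.13]
clock: 34.25
tool_pos: [0.4831, 0.1074, 0.2572]
tool_rot: [0.514, 0.486, -0.509, 0.49]
wrist_force: [0.2, 0.2, -0.3]
finger_gap: 0.799
t 34.25 tcp [0.4831 0.1074 0.2572] x [ 0.01   0.001 -1.   ] y [ 0.999 -0.047  0.01 ] yawy -2.68 F [ 0.2  0.2 -0.3] T [-0.07 -0.11  0.01] gap 0.799 j [0.08 0.19 1.72 0.   1.23 0.13]
```

View pics/s14c.png

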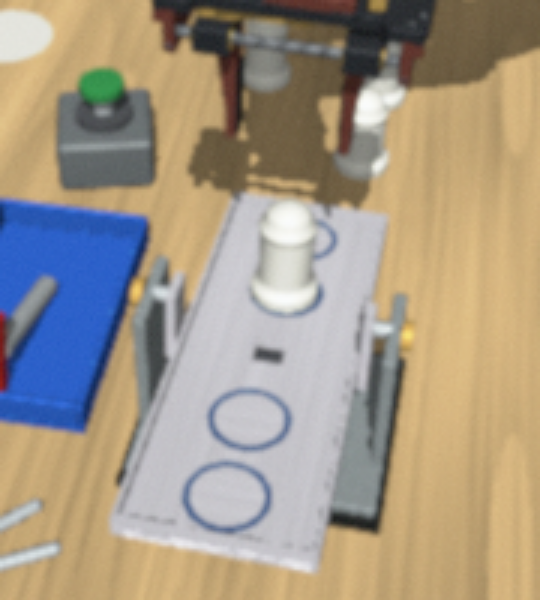

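The casting stands on the -70 ring at (285,255), tray down to its -y stop. Going for the next one.

```bash
python3 -m jog '[[0,-0.2,1.5,0,50],[0,-0.4,3,0,50],[0,-0.6,4.5,0,50],[0,-0.8,6,0,50],[0,-1,7.5,0,50],[0,-1.15,9,0,50],[0,-1.15,10.2,0,50],[0,-1.15,10.5,0,50],[0,-1.15,10.5,0,50],[0,-1.15,10.5,0,50]]'
python3 - <<'E'
from h import *
from cast import find
st();find("wrist","w15")
E
```

```text
clock: 35.18
tool_pos: [0.4378, -0.1531, 0.2505]
tool_rot: [-0.512, -0.489, 0.512, -0.487]
wrist_force: [-0.1, 0.3, 0.5]
finger_gap: 0.802
t 35.18 tcp [ 0.4378 -0.1531  0.2505] x [-0.003  0.002 -1.   ] y [ 0.999 -0.048 -0.003] yawy -2.77 F [-0.1  0.3  0.5] T [-0.01 -0.06 -0.03] gap 0.802 j [-0.49  0.15  1.78  0.    1.21 -0.44]
wrist px [468. 150.] 1526 axis [ 0.6598 -0.1079] cost 0.02321 dome None
wrist px [285. 199.] 1270 axis [ 0.4418 -0.1553] cost 0.00000 dome [ 0.4419 -0.1542]
wrist px [283. 276.] 784 axis [ 0.434  -0.2666] cost 0.00001 dome [ 0.434  -0.2527]
```

View pics/w15.png

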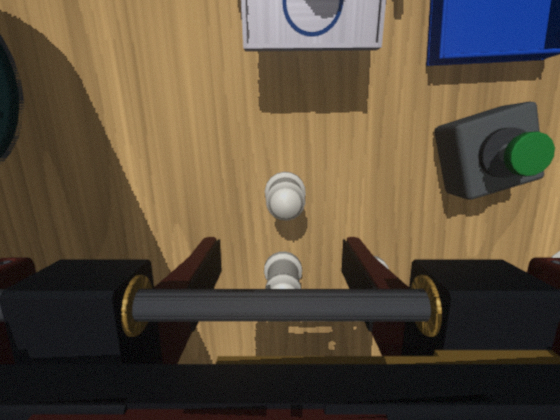

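```bash
python3 -m jog '[[1.2,0.16,0.08,0,50],[2.4,0.16,0.08,0,50],[3.6,0.16,0.08,0,50],[4.8,0.16,0.08,0,50],[6,0.16,0.08,0,50],[7,0.16,0.08,0,50],[7.7,0.16,0.08,0,50],[8.1,0.16,0.08,0,50],[8.1,0.16,0.08,0,50],[8.1,0.16,0.08,0,255],[8.1,0.16,0.08,0,255],[8.1,0.16,0.08,0,255],[8.1,0.16,0.08,0,255],[8.1,0.16,0.08,0,255],[8.1,0.16,0.08,0,255]]'
python3 - <<'E'
from h import *
st()
E
python3 -m jog '[[-0.5,0,0,0,255],[-1.5,0,0,0,255],[-3,0,0,0,255],[-4.5,0,0,0,255],[-6,0,0,0,255],[-7.5,0,0,0,255],[-8.5,0,0,0,255],[-8.5,0,0,0,255]]'
python3 - <<'E'
from h import *
print(rel([.485,.246,.26]))
E
```

```text
clock: 36.48
tool_pos: [0.4428, -0.1561, 0.0502]
tool_rot: [0.512, 0.488, -0.511, 0.488]
wrist_force: [-1.7, 1.6, 7.5]
finger_gap: 0.478
t 36.48 tcp [ 0.4428 -0.1561  0.0502] x [ 0.001 -0.    -1.   ] y [ 0.999 -0.047  0.001] yawy -2.70 F [-1.7  1.6  7.5] T [0.2  0.1  0.04] gap 0.478 j [-0.49  0.45  1.98  0.    0.7  -0.44]
clock: 37.15
tool_pos: [0.4454, -0.1576, 0.2675]
tool_rot: [0.513, 0.485, -0.51, 0.492]
wrist_force: [0.5, -0.4, -2.4]
finger_gap: 0.473
t 37.15 tcp [ 0.4454 -0.1576  0.2675] x [ 0.009 -0.005 -1.   ] y [ 0.999 -0.047  0.01 ] yawy -2.70 F [ 0.5 -0.4 -2.4] T [-0.01 -0.12 -0.01] gap 0.473 j [-0.49  0.14  1.75  0.    1.24 -0.44]
[  0.24   0.82 -16.2 ]
```

```bash
python3 -m jog '[[0,0,-1,0,255],[0,0.1,-2.2,0,255],[0,0.1,-3.6,0,255],[0,0.2,-5,0,255],[0,0.3,-6.4,0,255],[0,0.3,-7.8,0,255],[0,0.4,-9.2,0,255],[0,0.5,-10.6,0,255],[0,0.6,-12,0,255],[0,0.6,-13.4,0,255],[0,0.7,-14.8,0,255],[0,0.8,-15.7,0,255],[0,0.8,-16.2,0,255],[0,0.8,-16.2,0,255],[0,0.8,-16.2,0,255],[0,0.8,-16.2,0,255]]'
python3 - <<'E'
from h import *
print(rel([.485,.246,.15]))
E
```

```text
clock: 38.48
tool_pos: [0.4809, 0.2462, 0.2612]
tool_rot: [-0.511, -0.488, 0.512, -0.488]
wrist_force: [-0.3, 0.0, -2.1]
finger_gap: 0.475
t 38.48 tcp [0.4809 0.2462 0.2612] x [-0.002 -0.001 -1.   ] y [ 0.999 -0.048 -0.002] yawy -2.72 F [-0.3  0.  -2.1] T [-0.01 -0.07 -0.02] gap 0.475 j [ 0.35  0.26  1.61 -0.    1.28  0.39]
[ 4.45  0.17 -0.  ]
```

```bash
python3 -m jog '[[1.2,0.1,0,0,255],[2.4,0.1,0,0,255],[3.4,0.1,0,0,255],[4,0.1,0,0,255],[4.3,0.1,0,0,255],[4.45,0.1,0,0,255],[4.55,0.1,0,0,255],[4.65,0.1,0,0,255],[4.75,0.1,0,0,255],[4.85,0.1,0,0,255],[4.9,0.1,0,0,255],[4.9,0.1,0,0,255]]'
python3 - <<'E'
from h import *
st();p,w,m=snap("side","s16");cv2.imwrite("pics/s16c.png",cv2.resize(p[150:350,190:370],None,fx=3,fy=3))
E
```

```text
clock: 39.48
tool_pos: [0.4843, 0.2476, 0.1397]
tool_rot: [0.512, 0.488, -0.511, 0.488]
wrist_force: [0.5, -0.6, -1.2]
finger_gap: 0.467
t 39.48 tcp [0.4843 0.2476 0.1397] x [ 0.001  0.    -1.   ] y [ 0.999 -0.047  0.001] yawy -2.69 F [ 0.5 -0.6 -1.2] T [-0.09 -0.18 -0.04] gap 0.467 j [0.35 0.39 1.75 0.   1.   0.39]
```

View pics/s16c.png

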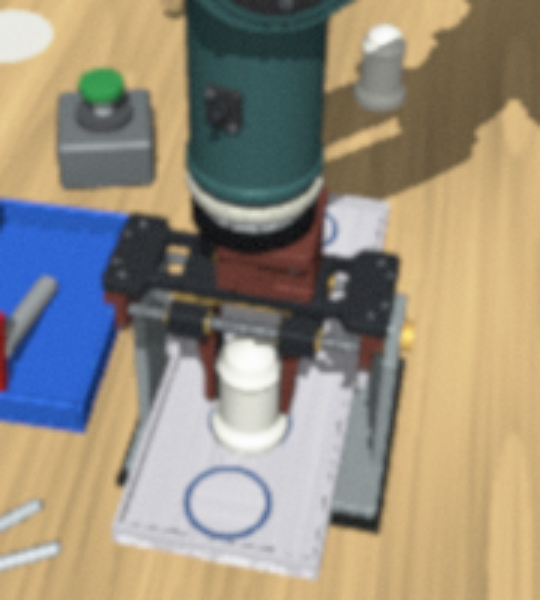

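```bash
python3 -m jog '[[0.05,0,0.05,0,255],[0.1,0,0.1,0,255],[0.12,0,0.1,0,170],[0.12,0,0.1,0,140],[0.12,0,0.1,0,110],[0.12,0,0.1,0,80],[0.12,0,0.1,0,50],[0.12,0,0.1,0,50],[0.12,0,0.1,0,50],[-0.3,0,0.1,0,50],[-1.3,0,0.1,0,50],[-2.5,0,0.1,0,50],[-4,0,0.1,0,50],[-5,0,0.1,0,50],[-5,0,0.1,0,50]]'
cat > tray.py <<'E'
from h import *
import sys
def tray(f):
    p,w,m=snap("side",f);cv2.imwrite(f"pics/{f}c.png",cv2.resize(p[150:350,190:370],None,fx=3,fy=3))
    c=np.array([.482,.1735]);yd=np.array([.046,.999]);xd=np.array([.999,-.046])
    a=(w[...,:2]-c)@yd;b=(w[...,:2]-c)@xd
    k=(np.abs(b)<.055)&(np.abs(a)<.16)&(np.abs(w[...,2]-.086)<.02)
    q=np.c_[a[k],w[k][:,2]]
    for _ in range(4):
        s=np.polyfit(q[:,0],q[:,1],1);r=q[:,1]-np.polyval(s,q[:,0]);q=q[np.abs(r)<.003]
    print("tray slope %.4f z0 %.4f n %d"%(s[0],s[1],len(q)))
    k=(np.abs(b)<.08)&(np.abs(a)<.2)&(w[...,2]>.112)&(w[...,2]<.2)
    nl,lab,st_,cc=cv2.connectedComponentsWithStats(k.astype(np.uint8))
    for i in range(1,nl):
        if st_[i,4]>40: print(" blob",np.round(cc[i]),st_[i,4],"a %.3f b %.3f"%(np.median(a[lab==i]),np.median(b[lab==i])),"ztop %.3f"%np.percentile(w[lab==i][:,2],98))
tray(sys.argv[1])
E
python3 tray.py s17
```

```text
clock: 40.78
tool_pos: [0.4872, 0.2462, 0.2712]
tool_rot: [0.515, 0.487, -0.508, 0.49]
wrist_force: [0.6, -0.2, 0.4]
finger_gap: 0.806
tray slope -0.0120 z0 0.0860 n 3816
 blob [283. 227.] 382 a -0.054 b 0.004 ztop 0.172
 blob [247. 248.] 85 a 0.006 b 0.071 ztop 0.138
 blob [313. 259.] 81 a 0.006 b -0.071 ztop 0.138
 blob [273. 276.] 557 a 0.086 b -0.003 ztop 0.171
```

View pics/s17c.png

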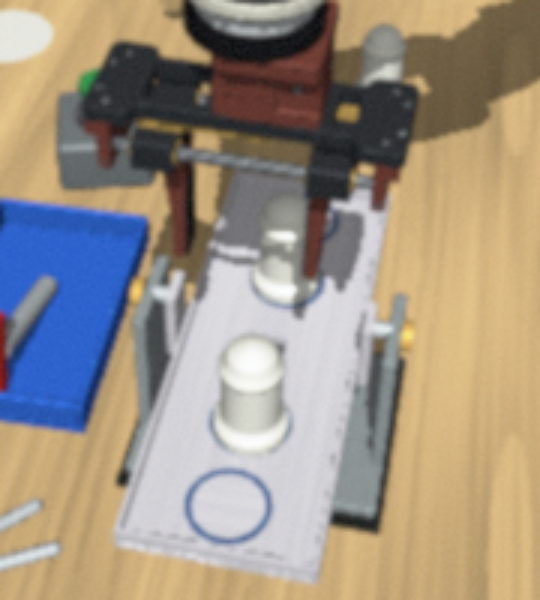

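Two castings on, at (285,255) and (252,395). The tray measures -0.012 rad, which is level. Fetching the third.

```bash
python3 -m jog '[[0,0,1,0,50],[0,0,2.4,0,50],[0,0,3.9,0,50],[0,0,5.4,0,50],[0,-0.2,6.9,0,50],[0,-0.3,8.4,0,50],[0,-0.4,9.9,0,50],[0,-0.5,11.4,0,50],[0,-0.7,12.9,0,50],[0,-0.9,14.4,0,50],[0,-1.1,15.9,0,50],[0,-1.17,17.4,0,50],[0,-1.17,18.8,0,50],[0,-1.17,19.9,0,50],[0,-1.17,20.5,0,50],[0,-1.17,20.5,0,50],[0,-1.17,20.5,0,50],[0,-1.17,20.5,0,50]]'
python3 - <<'E'
from h import *
from cast import find
st();find("wrist","w18");find("side")
E
```

```text
clock: 42.33
tool_pos: [0.4302, -0.2639, 0.2638]
tool_rot: [0.512, 0.489, -0.511, 0.487]
wrist_force: [0.8, -0.3, -0.6]
finger_gap: 0.806
t 42.33 tcp [ 0.4302 -0.2639  0.2638] x [-0.001  0.002 -1.   ] y [ 0.999 -0.047 -0.001] yawy -2.67 F [ 0.8 -0.3 -0.6] T [-0.06 -0.07  0.06] gap 0.806 j [-0.69  0.2   1.68  0.    1.26 -0.64]
wrist px [479.  47.] 1673 axis [ 0.6609 -0.1111] cost 0.02432 dome None
wrist px [285. 198.] 1177 axis [ 0.4339 -0.2666] cost 0.00000 dome [ 0.4338 -0.2654]
wrist px [385. 201.] 1423 axis [ 0.5567 -0.2781] cost 0.00001 dome [ 0.5548 -0.2766]
side px [278. 162.] 262 axis [ 0.5591 -0.2783] cost 0.00011 dome [ 0.5582 -0.2717]
side px [317. 169.] 280 axis [ 0.436  -0.2667] cost 0.00012 dome [ 0.4363 -0.2607]
side px [236. 196.] 191 axis [ 0.6545 -0.0983] cost 0.00183 dome None
```

View pics/w18.png

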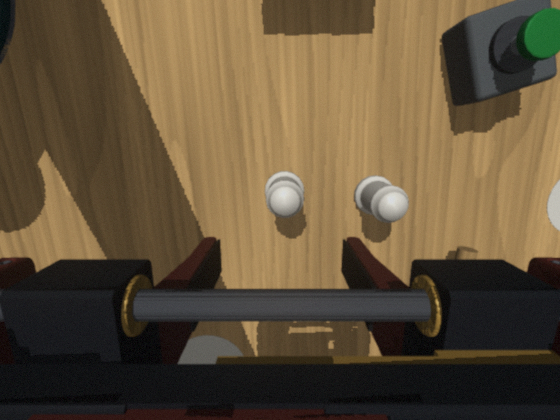

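Wrist view: third casting at (285,195), axis (0.434,-0.2666). The fourth is at (382,200).

```bash
python3 -m jog '[[1.2,0.15,0.1,0,50],[2.4,0.15,0.1,0,50],[3.6,0.15,0.1,0,50],[4.8,0.15,0.1,0,50],[6,0.15,0.1,0,50],[7.2,0.15,0.1,0,50],[8,0.15,0.1,0,50],[8.5,0.15,0.1,0,50],[8.6,0.15,0.1,0,50],[8.6,0.15,0.1,0,50],[8.6,0.15,0.1,0,255],[8.6,0.15,0.1,0,255],[8.6,0.15,0.1,0,255],[8.6,0.15,0.1,0,255],[8.6,0.15,0.1,0,255],[8.6,0.15,0.1,0,255]]'
python3 - <<'E'
from h import *
st()
E
python3 -m jog '[[-0.5,0,0,0,255],[-1.5,0,0,0,255],[-3,0,0,0,255],[-4.5,0,0,0,255],[-6,0,0,0,255],[-7.5,0,0,0,255],[-8.5,0,0,0,255],[-8.5,0,0,0,255]]'
python3 - <<'E'
from h import *
print(rel([.4757,.034,.26]))
E
```

```text
clock: 43.77
tool_pos: [0.4345, -0.2685, 0.0501]
tool_rot: [0.512, 0.488, -0.512, 0.488]
wrist_force: [-1.6, 0.7, 6.6]
finger_gap: 0.476
t 43.77 tcp [ 0.4345 -0.2685  0.0501] x [ 0.001 -0.001 -1.   ] y [ 0.999 -0.047  0.001] yawy -2.70 F [-1.6  0.7  6.6] T [0.06 0.19 0.05] gap 0.476 j [-0.69  0.49  1.89  0.    0.76 -0.64]
clock: 44.43
tool_pos: [0.4368, -0.2703, 0.2675]
tool_rot: [0.512, 0.485, -0.511, 0.492]
wrist_force: [0.9, -0.8, -2.1]
finger_gap: 0.476
t 44.43 tcp [ 0.4368 -0.2703  0.2675] x [ 0.008 -0.006 -1.   ] y [ 0.999 -0.047  0.008] yawy -2.69 F [ 0.9 -0.8 -2.1] T [-0.1  -0.1  -0.06] gap 0.476 j [-0.69  0.2   1.67  0.    1.26 -0.64]
[  0.24   0.98 -12.23]
```

```bash
python3 -m jog '[[0,0.1,-1,0,255],[0,0.2,-2.2,0,255],[0,0.3,-3.6,0,255],[0,0.4,-5,0,255],[0,0.5,-6.4,0,255],[0,0.6,-7.8,0,255],[0,0.8,-9.2,0,255],[0,0.9,-10.6,0,255],[0,1,-11.6,0,255],[0,1,-12.2,0,255],[0,1,-12.2,0,255],[0,1,-12.2,0,255],[0,1,-12.2,0,255]]'
python3 - <<'E'
from h import *
print(rel([.4757,.034,.136]))
E
```

```text
clock: 45.52
tool_pos: [0.4729, 0.0346, 0.261]
tool_rot: [-0.511, -0.488, 0.512, -0.488]
wrist_force: [0.7, -0.3, -1.8]
finger_gap: 0.474
t 45.52 tcp [0.4729 0.0346 0.261 ] x [-0.002 -0.    -1.   ] y [ 0.999 -0.047 -0.002] yawy -2.69 F [ 0.7 -0.3 -1.8] T [-0.03 -0.08 -0.03] gap 0.474 j [-0.07  0.16  1.74 -0.    1.24 -0.03]
[5.   0.12 0.02]
```

```bash
python3 -m jog '[[1.2,0.1,0,0,255],[2.4,0.1,0,0,255],[3.6,0.1,0,0,255],[4.3,0.1,0,0,255],[4.7,0.1,0,0,255],[4.85,0.1,0,0,255],[4.95,0.1,0,0,255],[5.02,0.1,0,0,255],[5.09,0.1,0,0,255],[5.16,0.1,0,0,255],[5.23,0.1,0,0,255],[5.3,0.1,0,0,255],[5.36,0.1,0,0,255],[5.36,0.1,0,0,255]]'
python3 tray.py s19
```

```text
clock: 46.68
tool_pos: [0.4761, 0.0352, 0.1279]
tool_rot: [0.512, 0.488, -0.511, 0.488]
wrist_force: [0.3, -0.8, -1.2]
finger_gap: 0.476
tray slope 0.0723 z0 0.0861 n 3352
 blob [288. 216.] 988 a -0.115 b 0.000 ztop 0.197
 blob [247. 248.] 87 a 0.006 b 0.072 ztop 0.138
 blob [313. 259.] 81 a 0.006 b -0.071 ztop 0.138
 blob [273. 274.] 628 a 0.086 b -0.003 ztop 0.177
```

View pics/s19c.png

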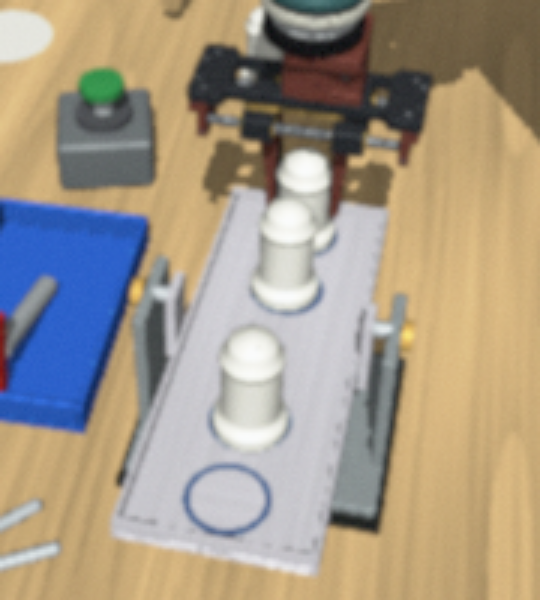

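The tray tilts as expected under the third casting, at (305,195). I lower 2 mm more, release, and go for the fourth.

```bash
python3 -m jog '[[0.05,0,0,0,255],[0.1,0,0,0,255],[0.12,0,0,0,255],[0.12,0,0,0,170],[0.12,0,0,0,140],[0.12,0,0,0,110],[0.12,0,0,0,80],[0.12,0,0,0,50],[0.12,0,0,0,50],[0.12,0,0,0,50],[-0.3,0,0,0,50],[-1.3,0,0,0,50],[-2.5,0,0,0,50],[-4,0,0,0,50],[-5.3,0,0,0,50],[-5.3,0,0,0,50]]'
python3 tray.py s20
python3 - <<'E'
from h import *
print(rel([.5567,-.2775,.26]))
E
```

```text
clock: 48.07
tool_pos: [0.4799, 0.0349, 0.2667]
tool_rot: [0.514, 0.485, -0.509, 0.491]
wrist_force: [0.7, -0.3, 0.8]
finger_gap: 0.806
tray slope 0.0981 z0 0.0861 n 3159
 blob [288. 221.] 727 a -0.069 b 0.000 ztop 0.164
 blob [247. 248.] 86 a 0.006 b 0.072 ztop 0.138
 blob [313. 259.] 78 a 0.006 b -0.071 ztop 0.138
 blob [273. 274.] 653 a 0.085 b -0.003 ztop 0.179
t 48.12 tcp [0.4786 0.035  0.2639] x [ 0.008 -0.    -1.   ] y [ 0.999 -0.047  0.008] yawy -2.69 F [-0.2 -0.3 -0.6] T [-0.02 -0.06  0.01] gap 0.804 j [-0.07  0.16  1.73  0.    1.24 -0.02]
[ 0.19  3.71 12.34]
```

View pics/s20c.png

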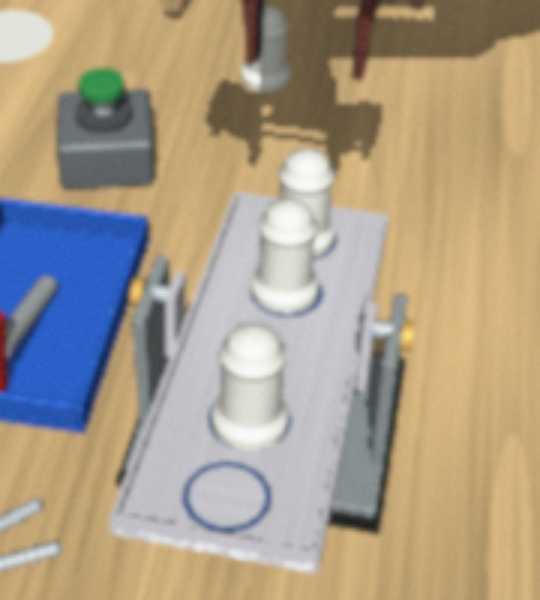

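Three are standing. The last casting shows at (265,50).

```bash
python3 -m jog '[[0,0.3,1,0,50],[0,0.7,2.3,0,50],[0,1.1,3.7,0,50],[0,1.5,5,0,50],[0,1.9,6.3,0,50],[0,2.3,7.6,0,50],[0,2.7,9,0,50],[0,3.1,10.4,0,50],[0,3.5,11.6,0,50],[0,3.7,12.3,0,50],[0,3.7,12.3,0,50],[0,3.7,12.3,0,50],[0,3.7,12.3,0,50]]'
python3 - <<'E'
from h import *
from cast import find
st();find("wrist","w21")
E
```

```text
clock: 49.2
tool_pos: [0.5531, -0.2752, 0.2591]
tool_rot: [-0.512, -0.489, 0.512, -0.487]
wrist_force: [0.2, -0.9, -0.4]
finger_gap: 0.803
t 49.20 tcp [ 0.5531 -0.2752  0.2591] x [-0.002  0.002 -1.   ] y [ 0.999 -0.047 -0.002] yawy -2.69 F [ 0.2 -0.9 -0.4] T [-0.02 -0.1   0.01] gap 0.803 j [-0.57  0.37  1.45  0.    1.33 -0.53]
wrist px [366.  40.] 1607 axis [ 0.6617 -0.1116] cost 0.02284 dome None
wrist px [285. 199.] 1207 axis [ 0.5564 -0.2783] cost 0.00000 dome [ 0.5565 -0.2771]
```

View pics/w21.png

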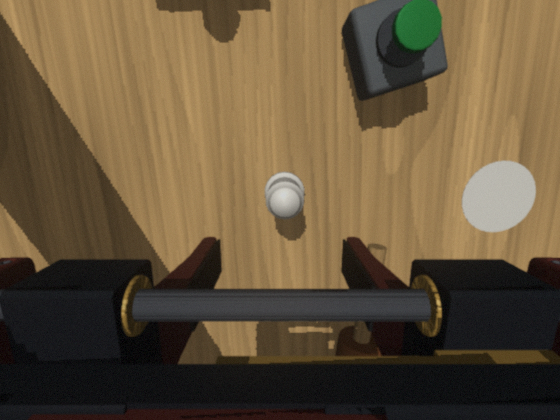

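```bash
python3 - <<'E'
from h import *
p,w,m=snap("wrist")
print(w[248,376],w[251,372]); p,w,m=snap("scene"); print(w[198,162],w[170,138])
E
python3 -m jog '[[1.2,0.13,0.12,0,50],[2.4,0.13,0.12,0,50],[3.6,0.13,0.12,0,50],[4.8,0.13,0.12,0,50],[5,0.13,0.12,0,50],[5,0.13,0.12,0,50]]'
```

```text
[ 0.6725294  -0.3517654   0.03771538] [ 0.66653151 -0.35449466  0.0407104 ]
[ 0.67587636 -0.35210297  0.04397119] [ 0.65207179 -0.49765056  0.06249361]
clock: 49.85
tool_pos: [0.5556, -0.2777, 0.1336]
tool_rot: [-0.511, -0.49, 0.512, -0.487]
wrist_force: [0.3, -0.6, -0.0]
finger_gap: 0.802
```

The mallet handle end is at (0.67,-0.35), clear of the gripper. Continue.

```bash
python3 -m jog '[[1,0,0,0,50],[2,0,0,0,50],[3,0,0,0,50],[3.4,0,0,0,50],[3.4,0,0,0,50],[3.4,0,0,0,255],[3.4,0,0,0,255],[3.4,0,0,0,255],[3.4,0,0,0,255],[3.4,0,0,0,255],[3.4,0,0,0,255]]'
python3 - <<'E'
from h import *
st()
E
python3 -m jog '[[-0.5,0,0,0,255],[-1.5,0,0,0,255],[-3,0,0,0,255],[-4.5,0,0,0,255],[-6,0,0,0,255],[-7.5,0,0,0,255],[-8.7,0,0,0,255],[-8.7,0,0,0,255]]'
python3 - <<'E'
from h import *
print(rel([.4875,.3115,.265]))
E
```

```text
clock: 50.77
tool_pos: [0.5574, -0.2799, 0.0516]
tool_rot: [0.512, 0.488, -0.512, 0.489]
wrist_force: [-1.6, -0.0, 6.8]
finger_gap: 0.469
t 50.77 tcp [ 0.5574 -0.2799  0.0516] x [ 0.001 -0.001 -1.   ] y [ 0.999 -0.047  0.001] yawy -2.69 F [-1.6 -0.   6.8] T [ 0.05  0.14 -0.  ] gap 0.469 j [-0.58  0.6   1.63 -0.    0.91 -0.53]
clock: 51.43
tool_pos: [0.5602, -0.2814, 0.2762]
tool_rot: [0.513, 0.484, -0.51, 0.492]
wrist_force: [1.5, -1.1, -1.1]
finger_gap: 0.473
t 51.43 tcp [ 0.5602 -0.2814  0.2762] x [ 0.011 -0.007 -1.   ] y [ 0.999 -0.047  0.011] yawy -2.69 F [ 1.5 -1.1 -1.1] T [-0.05 -0.18  0.02] gap 0.473 j [-0.58  0.36  1.41  0.    1.35 -0.53]
[  0.26  -4.02 -23.55]
```

```bash
python3 -m jog '[[0,-0.2,-1,0,255],[0,-0.4,-2.3,0,255],[0,-0.7,-3.8,0,255],[0,-0.9,-5.3,0,255],[0,-1.1,-6.8,0,255],[0,-1.4,-8.3,0,255],[0,-1.7,-9.8,0,255],[0,-2,-11.3,0,255],[0,-2.3,-12.8,0,255],[0,-2.5,-14.3,0,255],[0,-2.8,-15.8,0,255],[0,-3,-17.3,0,255],[0,-3.3,-18.8,0,255],[0,-3.6,-20.3,0,255],[0,-3.8,-21.8,0,255],[0,-4,-22.8,0,255],[0,-4,-23.5,0,255],[0,-4,-23.5,0,255],[0,-4,-23.5,0,255],[0,-4,-23.5,0,255]]'
python3 - <<'E'
from h import *
print(rel([.4875,.310,.162]))
E
```

```text
clock: 53.1
tool_pos: [0.4843, 0.3111, 0.2674]
tool_rot: [-0.511, -0.488, 0.512, -0.488]
wrist_force: [0.6, 0.4, -2.1]
finger_gap: 0.469
t 53.10 tcp [0.4843 0.3111 0.2674] x [-0.001 -0.001 -1.   ] y [ 0.999 -0.047 -0.001] yawy -2.69 F [ 0.6  0.4 -2.1] T [-0.07 -0.11 -0.02] gap 0.469 j [ 0.45  0.3   1.53 -0.    1.31  0.5 ]
[4.22 0.14 0.03]
```

```bash
python3 -m jog '[[1.2,0.1,0,0,255],[2.4,0.1,0,0,255],[3.4,0.1,0,0,255],[4,0.1,0,0,255],[4.3,0.1,0,0,255],[4.5,0.1,0,0,255],[4.6,0.1,0,0,255],[4.7,0.1,0,0,255],[4.8,0.1,0,0,255],[4.9,0.1,0,0,255],[5,0.1,0,0,255],[5.08,0.1,0,0,255],[5.08,0.1,0,0,255],[5.08,0.1,0,0,255]]'
python3 tray.py s22; python3 -c "
from h import *
st()"
```

```text
clock: 54.27
tool_pos: [0.4875, 0.3121, 0.1411]
tool_rot: [0.512, 0.488, -0.511, 0.488]
wrist_force: [1.3, 0.2, -0.3]
finger_gap: 0.472
tray slope 0.0206 z0 0.0861 n 1371
 blob [294. 213.] 288 a -0.125 b -0.011 ztop 0.169
 blob [269. 281.] 58 a 0.092 b 0.004 ztop 0.147
 blob [264. 302.] 846 a 0.151 b -0.001 ztop 0.179
t 54.32 tcp [0.4876 0.3121 0.1411] x [ 0.001  0.    -1.   ] y [ 0.999 -0.047  0.   ] yawy -2.69 F [ 0.4 -0.2  0.1] T [-0.12 -0.2  -0.04] gap 0.473 j [0.45 0.44 1.67 0.   1.04 0.5 ]
```

View pics/s22c.png

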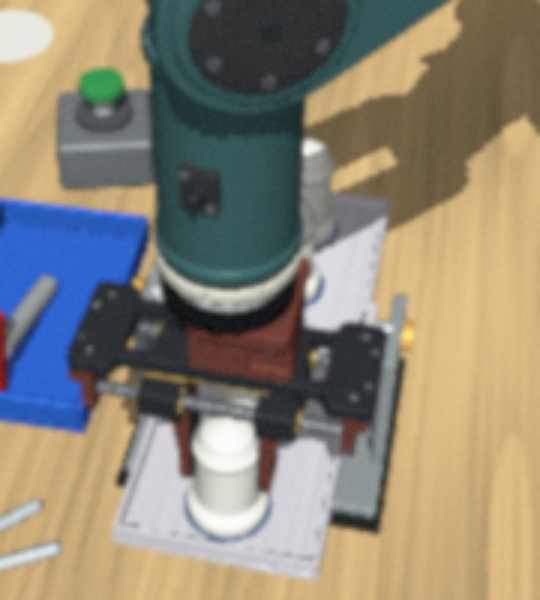

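Fourth casting on the +140 ring at (228,490), tray slope 0.02. Lower 2 mm and release.

```bash
python3 -m jog '[[0.05,0,0,0,255],[0.09,0,0,0,255],[0.09,0,0,0,255],[0.09,0,0,0,170],[0.09,0,0,0,140],[0.09,0,0,0,110],[0.09,0,0,0,80],[0.09,0,0,0,50],[0.09,0,0,0,50],[0.09,0,0,0,50],[-0.3,0,0,0,50],[-1.3,0,0,0,50],[-2.5,0,0,0,50],[-4,0,0,0,50],[-5.3,0,0,0,50],[-5.3,0,0,0,50]]'
python3 tray.py s23
python3 -m jog '[[0,1,0,0,50],[0,2,1,0,50],[0,3,2.5,0,50],[0,4,4,0,50],[0,5,5.5,0,50],[0,6,7,0,50],[0,7,8.5,0,50],[0,7.5,10,0,50],[0,7.5,11,0,50],[0,7.5,11,0,50],[0,7.5,11,0,50]]'
python3 tray.py s24; python3 -c "
from h import *
st();snap('scene','c24')"
```

```text
clock: 55.65
tool_pos: [0.4908, 0.3137, 0.2815]
tool_rot: [0.516, 0.487, -0.507, 0.489]
wrist_force: [0.9, 0.3, 0.8]
finger_gap: 0.808
tray slope -0.0053 z0 0.0860 n 2588
 blob [280. 223.] 65 a -0.056 b 0.012 ztop 0.168
 blob [280. 236.] 57 a -0.052 b 0.011 ztop 0.136
 blob [247. 248.] 82 a 0.006 b 0.071 ztop 0.137
 blob [313. 259.] 78 a 0.005 b -0.071 ztop 0.137
 blob [269. 290.] 1163 a 0.135 b -0.003 ztop 0.171
clock: 56.62
tool_pos: [0.6612, 0.0261, 0.2721]
tool_rot: [-0.512, -0.488, 0.513, -0.486]
wrist_force: [-0.7, 1.2, -0.4]
finger_gap: 0.806
tray slope -0.0063 z0 0.0861 n 2955
 blob [288. 218.] 803 a -0.069 b -0.000 ztop 0.173
 blob [247. 248.] 83 a 0.006 b 0.072 ztop 0.137
 blob [313. 259.] 78 a 0.005 b -0.071 ztop 0.138
 blob [269. 290.] 1163 a 0.136 b -0.003 ztop 0.171
t 56.67 tcp [0.661  0.0279 0.2723] x [-0.002  0.001 -1.   ] y [ 0.999 -0.049 -0.002] yawy -2.80 F [-0.1  0.8 -1.5] T [-0.05 -0.1  -0.05] gap 0.803 j [-0.06  0.43  1.33  0.    1.39 -0.01]
```

View pics/s24.png

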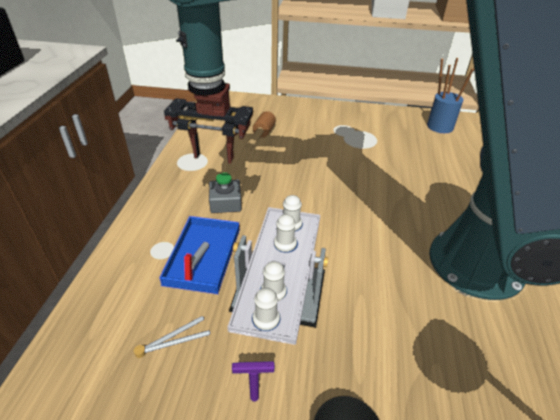

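View pics/c24.png

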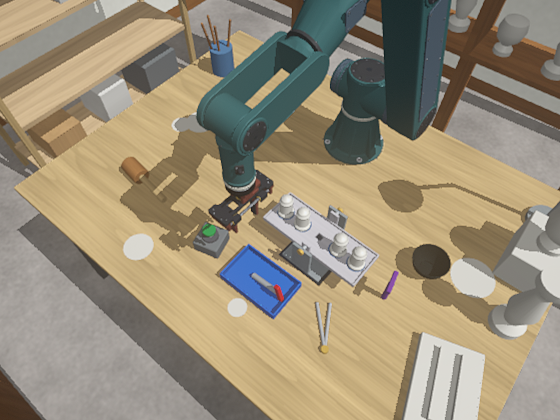

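All four castings stand upright in the tray at (291,211), (285,232), (274,278) and (265,307) in the side view. The tray slope is -0.006. Nothing else of the kind is left on the bench. Now the plunger.

```bash
python3 -c "
from h import *
print(rel([.6853,-.107,.2]))
p,w,m=snap('wrist');k=mask(p,(50,120,40),(75,255,255));q=w[k];q=q[q[:,2]>.093];c,r=cv2.minEnclosingCircle((q[:,:2]*1000).astype(np.float32));print(len(q),c,r,np.median(q[:,2]))"
```

```text
t 56.72 tcp [0.6609 0.029  0.2726] x [-0.002  0.001 -1.   ] y [ 0.999 -0.047 -0.002] yawy -2.71 F [-0.2  1.  -0.6] T [-0.03 -0.11 -0.02] gap 0.806 j [-0.06  0.43  1.33  0.    1.39 -0.01]
[2.9  1.24 5.39]
164 (685.2140502929688, -122.52505493164062) 16.4669189453125 0.09647216185332394
```

```bash
python3 -m jog '[[0,0.3,1,0,255],[0,0.6,2.2,0,255],[0,0.9,3.5,0,255],[0,1.2,4.6,0,255],[1,1.25,5.3,0,255],[2,1.25,5.4,0,255],[2.9,1.25,5.4,0,255],[3.5,1.25,5.4,0,255],[4.5,1.25,5.4,0,255],[4.5,1.25,5.4,0,255],[4.5,1.25,5.4,0,255]]'
python3 - <<'E'
from h import *
st();p,w,m=snap("side","s25");cv2.imwrite("pics/s25c.png",cv2.resize(p[80:230,150:310],None,fx=3.5,fy=3.5))
p,w,m=snap("scene");k=mask(p,(50,120,40),(75,255,255));q=w[k];print(np.round(np.nanmean(q[q[:,2]>.09],0),4))
E
```

```text
clock: 57.68
tool_pos: [0.6854, -0.1059, 0.1597]
tool_rot: [-0.511, -0.49, 0.512, -0.487]
wrist_force: [-0.1, -1.7, -0.7]
finger_gap: 0.015
t 57.68 tcp [ 0.6854 -0.1059  0.1597] x [-0.004  0.001 -1.   ] y [ 0.999 -0.045 -0.004] yawy -2.58 F [-0.1 -1.7 -0.7] T [-0.02 -0.08 -0.  ] gap 0.015 j [-0.25  0.56  1.37  0.    1.21 -0.21]
[ 0.6866 -0.1074  0.0963]
```

View pics/s25c.png

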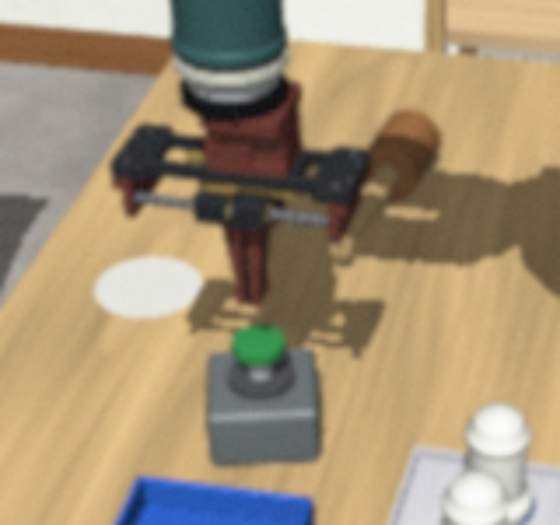

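The closed fingers are centred above the green head at (260,343). Pressing.

```bash
python3 -m jog '[[0.8,0,0,0,255],[1.5,0,0,0,255],[1.8,0,0,0,255],[2,0,0,0,255],[2.2,0,0,0,255],[2.35,0,0,0,255],[2.45,0,0,0,255],[2.52,0,0,0,255],[2.55,0,0,0,255],[2.55,0,0,0,255],[2.55,0,0,0,255]]'
python3 -c "
from h import *
st()"
```

```text
clock: 58.7
tool_pos: [0.6868, -0.1075, 0.0988]
tool_rot: [0.512, 0.488, -0.511, 0.488]
wrist_force: [-3.1, 3.2, 7.0]
finger_gap: 0.007
t 58.70 tcp [ 0.6868 -0.1075  0.0988] x [ 0.001  0.    -1.   ] y [ 0.999 -0.047  0.001] yawy -2.69 F [-3.1  3.2  7. ] T [ 0.37  0.59 -0.01] gap 0.007 j [-0.25  0.63  1.42  0.    1.09 -0.21]
```

```bash
python3 -m jog '[[0.05,0,0,0,255],[0.1,0,0,0,255],[0.15,0,0,0,255],[0.15,0,0,0,255],[0.15,0,0,0,255],[0.15,0,0,0,255]]'
python3 -c "
from h import *
st();p,w,m=snap('side','s26');cv2.imwrite('pics/s26c.png',cv2.resize(p[80:230,150:310],None,fx=3.5,fy=3.5))
"
```

```text
clock: 59.2
tool_pos: [0.6869, -0.1075, 0.0981]
tool_rot: [0.512, 0.488, -0.511, 0.489]
wrist_force: [-9.3, 4.1, 25.3]
finger_gap: 0.004
t 59.20 tcp [ 0.6869 -0.1075  0.0981] x [ 0.002  0.    -1.   ] y [ 0.999 -0.047  0.002] yawy -2.68 F [-9.3  4.1 25.3] T [ 0.67  1.69 -0.04] gap 0.004 j [-0.25  0.63  1.43  0.    1.09 -0.21]
```

View pics/s26c.png

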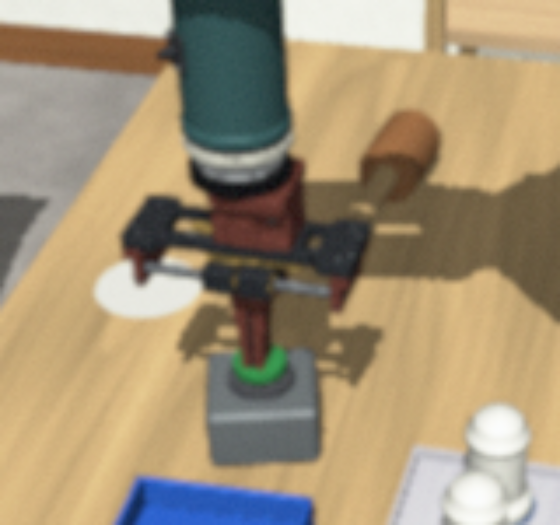

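The force is 25 N with almost no further travel, so the head at (260,365) is on its stop. Raise, let it come up, and check everything.

```bash
python3 -m jog '[[-0.3,0,0,0,255],[-0.7,0,0,0,255],[-1.2,0,0,0,255],[-2.5,0,0,0,255],[-4,0,0,0,255],[-5.5,0,0,0,255],[-6.5,0,0,0,255],[-6.5,0,0,0,255],[-6.5,0,0,0,255]]'
python3 tray.py s27
python3 - <<'E'
from h import *
st()
for n in("scene","side"):
    p,w,m=snap(n,n+"27");k=mask(p,(50,120,40),(75,255,255));q=w[k];print(n,"plunger z",np.round(np.nanpercentile(q[:,2],90),4))
    g=(np.abs(w[...,0]-.69)<.06)&(np.abs(w[...,1]-.103)<.1)&(hsv(p)[...,1]<60)&(w[...,2]>.0)
    print(" shank",g.sum(),np.round(np.nanmedian(w[g],0),4))
E
```

```text
clock: 60.0
tool_pos: [0.6882, -0.1086, 0.259]
tool_rot: [0.513, 0.486, -0.511, 0.49]
wrist_force: [0.1, -0.2, 0.7]
finger_gap: 0.003
tray slope -0.0062 z0 0.0861 n 2963
 blob [288. 218.] 802 a -0.068 b -0.000 ztop 0.172
 blob [247. 248.] 86 a 0.006 b 0.071 ztop 0.137
 blob [313. 259.] 78 a 0.005 b -0.071 ztop 0.138
 blob [269. 290.] 1161 a 0.136 b -0.003 ztop 0.171
t 60.05 tcp [ 0.6869 -0.1082  0.2567] x [ 0.002 -0.001 -1.   ] y [ 0.999 -0.047  0.002] yawy -2.70 F [ 0.6 -0.7 -0.5] T [-0.06 -0.02 -0.03] gap 0.008 j [-0.26  0.48  1.27 -0.    1.39 -0.21]
scene plunger z 0.0994
 shank 143 [0.6937 0.1201 0.0316]
side plunger z 0.0983
 shank 160 [0.6899 0.1231 0.0318]
```

View pics/scene27.png

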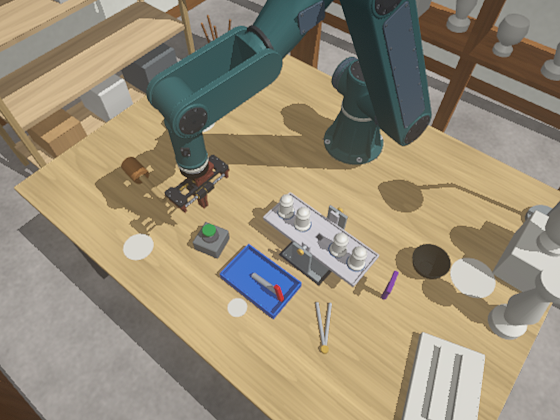

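View pics/side27.png

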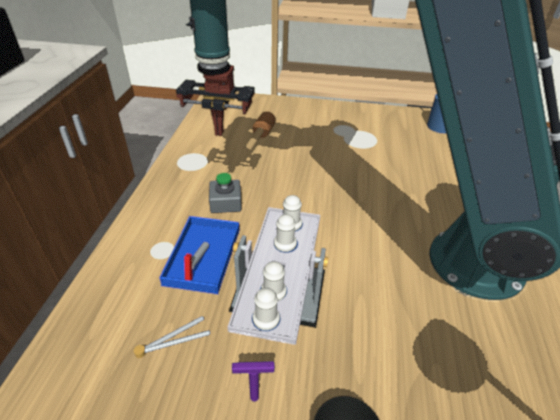

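The plunger head is up again at 97–99 mm. The pin is in the dish with its shank middle well under 50 mm, the four castings are upright and the tray is level at -0.006. Nothing is touched, so I hand in.

```bash
python3 -c "
from bench import sign_off
print(sign_off())"
```

```text
the job is handed in; nothing more can be done
None
```

I finished all three steps and handed the job in at about 60 s on the robot's clock. `sign_off` gives no verdict, so what follows rests on my own last checks.

- **Pin:** I worked it out by twisting about ±0.44 rad with roughly 1.2–1.5 mm of rise per stroke, and the stand stayed on its mat. The pull at my checks stayed below 19 N, except for one reading of 24 N near the end. The pin slipped about 15 mm along the jaws as it left the socket. I corrected that, leaned it over in the blue dish and released it. The shank is well inside the dish and its visible surface is about 32 mm above the bench. The pin rests on one end of its bar, so it does not lie quite flat.
- **Castings:** Four were present. They stand upright at about ±70 and ±140 mm, and the tray slope measures -0.006 rad. I saw none of them get knocked aside.
- **Plunger:** I pressed it until it stopped moving at 25 N. The head was then back up at about 97–99 mm.
- **Final state:** I did not touch the dividers, bowl, mallet or purple look-alike, and the pictures show no change in them. The arm was touching nothing when I handed in.

No check failed. The two fixed cameras disagreed by up to 5 mm on casting positions, so I relied on the wrist camera for the last three castings and for the final approach to the first.

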